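Warm a paste syringe: load the case, hasp it, then feel the hidden heater lever

ROBOT

A 6-joint arm with a two-finger parallel gripper is mounted at the origin on a cart in front of the work surface, level with it; the furniture and walls round the work are solid. World frame = base frame: x ahead of the robot, y to its left, z up, the work surface at z = 0. Lengths are in mm, angles in rad, forces in N, time in s.
With the tool pointing down it reaches from about 350 to 725 mm from the base axis. Payload 4.3 kg.
Tool frame: the origin (TCP) lies at the very end of the fingers, on their centre line; the grasp point (between the pads) lies 19 mm behind it (ctrl.grasp_offset is the distance from the TCP to the grasp point, in mm); z points along the fingers, y is the line along which they close (so a half turn about z gives the same grasp; the last joint's range is limited). The gripper opens to 85 mm and grips with 20 to 120 N. Pads are 22 mm wide; open, the fingers measure 114 mm over their backs; the gripper's body (76 mm by 85 mm) begins 54 mm behind the grasp point. The pads swing forward as they close: fully open they stand 13 mm farther back than shut.
Start: joints at [-1.223, 0.377, 0.081, 1.274, 0, 1.46], TCP at [254.152, -515.823, 231.329] pointing down, gripper open.
Joint ranges: [-2.72, 2.72], [-0.84, 1.66], [-1.02, 1.22], [-1.77, 2.12], [-1.37, 1.28], [-3.14, 3.14]. Speed limits (rad/s): [2.57, 2.57, 3.14, 3.14, 3.14, 3.14].

INTERFACE

Orientations are given as a unit quaternion [w, x, y, z].
In Python, from station import ctrl gives the robot as it stands.
- The arm moves only by the tool servo_tool, never from a script. Its argument "deltas" is a list that holds one entry, the list of rows, each a list of 5 numbers: the closure, from 0 (fully open) to 1 (shut), then the shift along the tool's x, y, z in units of 40 mm (1.0 is 40 mm), then the turn about the tool's z in units of 6 degrees (1.0 is 6 degrees). In form: [[[jaw, tx, ty, tz, roll], ...]]. A call has 1 to 12 rows; each row shifts and turns the commanded pose from where the row before left it, along the tool's axes as they then stand; what a row does not reach is not made up. A row lasts 1/10 s, in which the tool goes at most 50 mm and 8.59 degrees, less where a joint would pass 70% of its speed; a pose out of reach is approached as far as the arm can. A call is refused whole if a number of a shift passes 1 or a number of a turn 1, either way. A call with a gripper value outside its range is refused whole. The fingers move at their own pace and stop on an object; the grip force is fixed at half the most. Time passes only in rows, so rows that do not move let the fingers close. It gives the time, the measured TCP pose, the force, the opening and the grip force at its end, in the units of the state.
- ctrl.state(): the state, without advancing time (a new reading comes with each control period).
- ctrl.grab_frame(name): name is "scene" or "top" or "wrist"; returns a dict with "image" (420x560x3 uint8, red, green, blue), "mtx" (3x3 intrinsics, pixels), "k1" (the pictures are not rectified: a ray, as slopes to the right and down, at radius r is drawn at 1 + k1 r^2 times it, then the intrinsics apply), "R" (3x3) and "t" (3): a world point X has camera coordinates R X + t. Camera axes: x right, y down, z forward; pixel columns grow to the right and rows downward; lengths in mm; the calibration is good to about 2 mm. A picture is of the moment at which its call begins. There is no depth.
- ctrl.close_job(): hands the job in; it is judged then, once.
The state is a dict: "time_s": time; "q": joint angles; "qvel": joint speeds; "effort": joint torques, N m; "tcp_pos": TCP position; "tool_rot": TCP orientation; "contact_force": force on the tool from outside, world axes, zero at the start; "ft_torque": the same for the moment, N m; "finger_gap": finger opening in mm; "gripper_force": force on a finger pad.
Only numpy, scipy, OpenCV 4.12 (cv2) and the standard library are available. Lean on these libraries where they do the work, as an engineer would, in place of code of your own. Each camera call takes 0.05 s, during which the arm holds its last target. There are 200 camera calls.

TASK

Take the paste syringe from its slotted rest and lay it in the groove of the warming case with its plunger in the open bay at the left end, then shut the lid and swing the hasp down over the staple. Only then reach behind the case and feel which way the unlit heater lever points: left is on and must be left on, right is off and must be pushed over to the left. Do not force the lever, and leave the other things on the bench where they are.

Things in the scene. Friction and masses are not known exactly. Their poses are not given: they have to be found in the camera images.
- case: Warming case: grey open metal box fixed to the bench, 114 mm (own x) by 180 (y) by 64 high, 74 with its lid shut, walls 5; origin at the centre of its underside. Front (-x) faces the robot, +y is its left end seen from there. Inside: an aluminium block with a groove, and left of it the open bay (y 35 to 85, x -52 to 52, floor at z 8), the only room for fingers.
- groove (a point): Where the syringe's centre goes (case frame 0, -2, 38 mm; axes as the case's). The block spans case x -28 to 28, y -46 to 35, top at z 58. Its groove runs along y through this point: 22 mm wide, floor at z 30, flared to 38 mm at the top; its sides rise 12 mm above the seated barrel. The syringe's flange stands 5 mm outside the block's +y end, its plunger lies free in the bay.
- case_lid (a joint): Lid angle in rad: 0 shut, 1.9 fully open, leaning back; it starts open. Plate 118 by 184 mm, 8 mm thick, hinged along y on the rear rim; front edge 120 mm from the hinge. Stays where left above about 1.35 rad; pushed below about 1.0 it sinks shut by itself on a damper in about 2 s.
- lid_hinge (a point): Middle of the lid's hinge line, which runs along the case's y; case frame x 59.5, y 0, z 64 mm; axes as the case's.
- hasp (a joint): Hasp angle in rad, measured from the lid: 0 hanging flat on the case's front with the staple through its slot, 1.57 straight out in front, 3.14 standing up. Steel strap 70 mm wide (along y), 50 long, 2.5 thick, hinged along y at the lid's front edge; slot 12 mm wide, 19 to 38 mm from the hinge, plain metal on both sides. Stiff hinge: it stays where put.
- staple (a point): Outer end of the staple, a 5 mm thick steel tab at the middle of the case's front, z 33 to 48 mm, standing out 14 mm (case frame x -71, y 0, z 40; axes as the case's). With the lid shut the hasp's hinge line lies 8.5 mm behind and 30 mm above this point.
- lever_pivot (a point): Upright pivot of the heater lever, on the case's rear (case frame 62, 0, 40 mm; axes as the case's, whatever the lever does). The lever is an unlit black bat handle, level, 12 mm thick, reaching 40 mm from here towards +x and leaning 0.55 rad to +y (left, on) or to -y (right, off). Nothing else there stands out over 5 mm; a thin black mat lies below.
- lever_mid (a point): Point 28 mm straight behind lever_pivot, midway between the lever's two rest positions; fixed to the case, same axes. The lever has an over-centre spring: it rests only at either end of its swing, takes about 2 N sideways at this radius to push off, and snaps over past the middle. It cannot move up or down, so a touch from above does not shift it.
- syringe_mid (a point): Centre of the white paste syringe, half-way up and along. 144 mm long on its own y, about 30 g: barrel 16 mm thick from y -38 to 42, flange 24 wide by 20 high at 42 to 44, plunger rod 12 thick from 44 to 72, thin nozzle and needle -38 to -72. On a flat surface it rests on the flange, axis 10 mm up, and does not roll. Grip the barrel or the plunger.
- plunger_mid (a point): Middle of the syringe's plunger rod, on its axis, 58 mm from the centre; axes as the syringe's.
- syringe_rest: Fixed bench rest: plate 56 mm (own x) by 160 (y), 8 thick; origin at the centre of its underside. Black slotted uprights hold the nozzle (y -52 to -41, 46 high) and the whole plunger (y 47 to 74, 44 wide, 48 high: no room for fingers). The syringe starts centred here, axis 34 mm up, same y; only its barrel is free to grip; it lifts straight up.
- align_stage: Alignment stage, fixed equipment 130 mm high to keep clear of. From this origin (world axes) its body reaches 25 mm to the front, 100 to the back, 40 to the right, 105 to the left; narrow arms and thimbles reach 100 mm to the front and 105 mm to the right.
- kapton_tape: Roll of amber polyimide tape lying flat, ring 72 mm across, 12 mm high, origin at the centre of its underside. Leave it where it is.
- tweezers_1: Steel tweezers lying flat, 127 mm long along their own y, 16 mm wide, 10 mm high, origin at the centre of its underside. Leave it where it is.
- loupe: Black eyepiece loupe standing upright, 37 mm across, 40 mm high, origin at the centre of its underside. Leave it where it is.
- gauge_weight: Pale brass calibration weight standing upright, 26 mm across, 38 mm high, origin at the centre of its underside. Leave it where it is.
- amber_dropper: Amber dropper bottle standing upright, 30 mm across, 104 mm high, origin at the centre of its underside. Leave it where it is.

How it is judged:
By the outcome, as a careful person would: the job done as asked, in the order asked, and still so for the second after the job is handed in, with the robot touching nothing.
It also fails if it takes over 72 s, if anything falls off the work surface, if the arm or the gripper's body presses on something with over 40 N, if the wrist force passes 120 N, or if a joint passes its speed limit or range.

## Working session

There is one attempt and no reset: what is moved stays moved. The work goes in short steps, Python scripts to look and compute and a tool call to move; the robot and the scene stay as the last step left them, time stands still between calls to the robot, and variables do not carry over. Pictures are saved under pics/ and viewed, at most 10 in all, crops included, and the job is handed in when it is done.

Besides the shell and the picture viewer there is one more tool, called after "Request:" as a command line: name --argument value ..., lists and objects as JSON in quotes. servo_tool: Moves the arm, as the interface text tells. Its arguments: {"type":"object","properties":{"deltas":{"type":"array","items":{"type":"array","items":{"type":"array","items":{"type":"number"}}}}},"required":["deltas"]}

```bash
mkdir -p pics; ls
cat > h.py <<'E'
import numpy as np, cv2
from station import ctrl
def grab(name,fn):
    f=ctrl.grab_frame(name); cv2.imwrite('pics/'+fn+'.png',f['image'][:,:,::-1]); 
    np.savez('pics/'+fn+'.npz',mtx=f['mtx'],k1=f['k1'],R=f['R'],t=f['t']); return f
def load(fn): return dict(np.load('pics/'+fn+'.npz'))
def proj(f,X):
    X=np.atleast_2d(X); c=X@np.array(f['R']).T+np.array(f['t']); s=c[:,:2]/c[:,2:]
    s=s*(1+float(f['k1'])*(s**2).sum(1,keepdims=True)); M=np.array(f['mtx'])
    return s@M[:2,:2].T+M[:2,2]
def ray(f,u,v):
    M=np.array(f['mtx']); d=np.linalg.solve(M[:2,:2],np.array([u,v])-M[:2,2]); s=d.copy()
    for _ in range(20): s=d/(1+float(f['k1'])*(s@s))
    R=np.array(f['R']); return -R.T@np.array(f['t']), R.T@np.array([s[0],s[1],1.])
def onz(f,u,v,z):
    o,d=ray(f,u,v); return o+d*(z-o[2])/d[2]
E
python3 - <<'E'
from h import *
for n in ('scene','top'):
    f=grab(n,n+'0'); print(n,np.round(-np.array(f['R']).T@f['t']),np.round(f['R'],2).tolist(),f['k1'],f['mtx'][0][0])
s=ctrl.state(); print(s['time_s'],s['tcp_pos'],s['tool_rot'],s['finger_gap'],ctrl.grasp_offset)
a=cv2.imread('pics/top0.png'); cv2.imwrite('pics/top0b.png',cv2.resize(a,(800,600),interpolation=cv2.INTER_CUBIC))
a=cv2.imread('pics/scene0.png'); cv2.imwrite('pics/scene0b.png',cv2.resize(a,(800,600),interpolation=cv2.INTER_CUBIC))
E
```

```text
pics
scene [-245. -716.  781.] [[0.77, -0.64, -0.0], [-0.33, -0.4, -0.85], [0.55, 0.66, -0.52]] 0.013437050824054645 513.5805061954934
top [ 204.  118. 1380.] [[0.12, -0.99, 0.0], [-0.97, -0.12, -0.21], [0.21, 0.02, -0.98]] 0.026272437541074067 449.06556126559224
0.1 [ 253.93159291 -515.24945437  230.46299292] [-8.88035674e-04  9.73917586e-01  2.26900267e-01 -1.23995355e-04] 85.37552639087612 18.700000000000003
```

View pics/top0b.png

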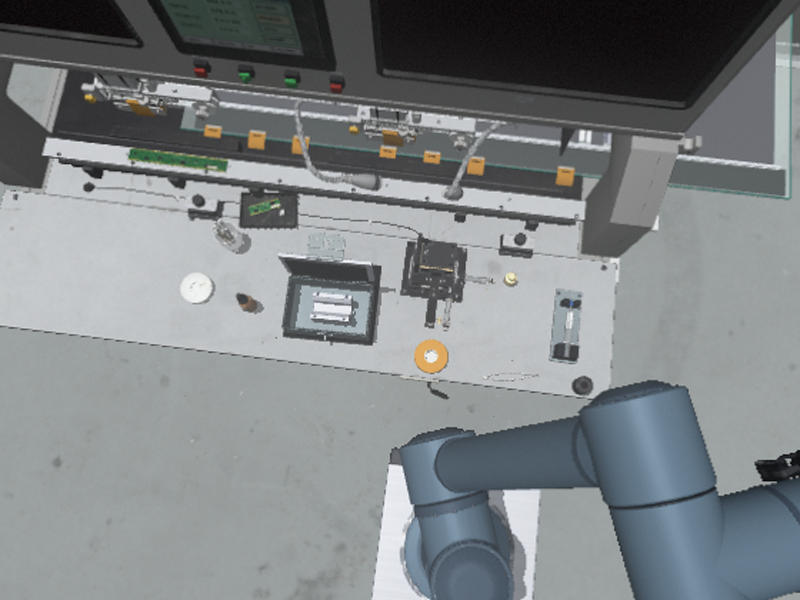

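View pics/scene0b.png

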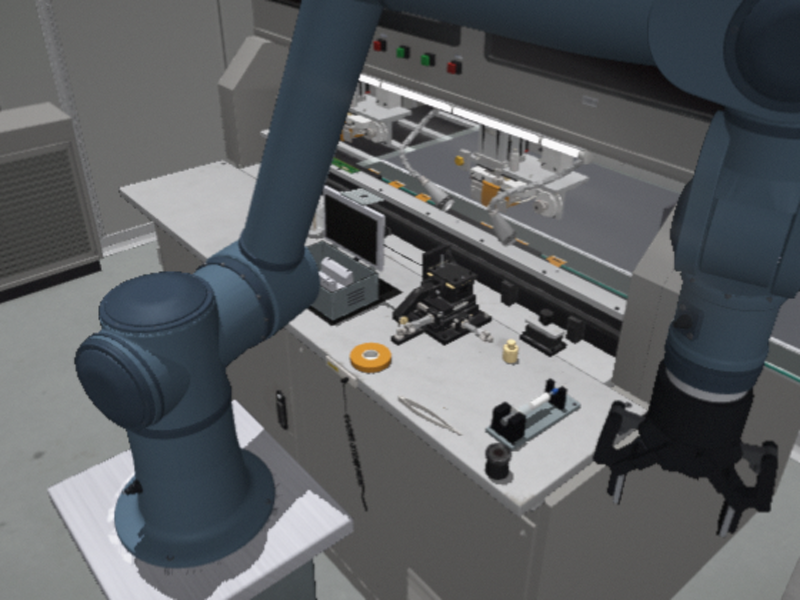

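The top view shows the case near (330,305), the rest near (566,325), the stage at (435,270), and the tape at (431,356). The scene view shows the same layout, with the rest's wide upright (plunger) at the front. I'll zoom in on both for measurement.

Run:
```python
import cv2,numpy as np
a=cv2.imread('pics/top0.png')
def crop(u0,v0,w,h,W,H):
    c=cv2.resize(a[v0:v0+h,u0:u0+w],(W,H),interpolation=cv2.INTER_CUBIC)
    for i in range(0,w,10): cv2.putText(c,str(u0+i),(int(i*W/w),10),0,.35,(0,0,255),1); cv2.line(c,(int(i*W/w),0),(int(i*W/w),H),(0,0,255) ,1) if 0 else None
    for j in range(0,h,10): cv2.putText(c,str(v0+j),(0,int(j*H/h)+4),0,.35,(0,0,255),1)
    return c
A=crop(190,165,90,90,450,450); B=crop(375,195,60,90,300,450)
cv2.imwrite('pics/c1.png',np.hstack([A,B]))
```

```text
(no output)
```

View pics/c1.png

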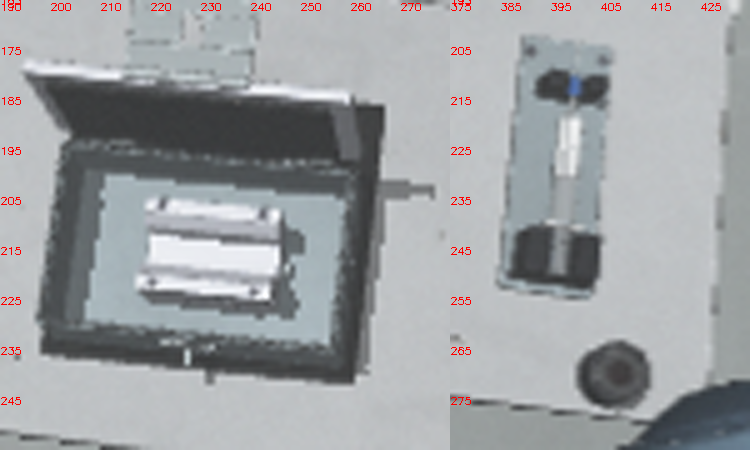

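```bash
cat >> h.py <<'E'
from scipy.optimize import least_squares
def w(p,X): # pose (x,y,yaw) -> world
    c,s=np.cos(p[2]),np.sin(p[2]); X=np.atleast_2d(np.array(X,float))
    return np.c_[p[0]+c*X[:,0]-s*X[:,1],p[1]+s*X[:,0]+c*X[:,1],X[:,2]]
def fit(f,X,uv,p0):
    r=least_squares(lambda p:(proj(f,w(p,X))-uv).ravel(),p0,x_scale=[100,100,1]); return r.x,r.fun.reshape(-1,2)
E
python3 - <<'E'
from h import *
f=load('top0'); np.set_printoptions(suppress=True,precision=2)
A=lambda x,y:(190+x/5-.4,165+y/5-.4); B=lambda x,y:(375+(x-450)/5-.4,195+y/5-.4)
X=[[-28,35,58],[-28,-46,58],[28,35,58],[28,-46,58],[105,92,174],[105,-92,174]]
uv=np.array([A(137,290),A(270,300),A(147,200),A(283,212),A(25,63),A(355,95)])
p,r=fit(f,X,uv,[600,250,0]); print('case',p,r.tolist())
q,r=fit(f,[[28,-80,8],[-28,-80,8],[-28,80,8],[28,80,8]],np.array([B(522,37),B(612,45),B(593,297),B(500,287)]),[500,-250,1.57]); print('rest',q,r.tolist())
print('rim px',((proj(f,w(p,[[-57,90,64],[-57,-90,64],[57,-90,64],[57,90,64],[-71,0,40]]))-[190,165])*5).tolist())
for n,u,v,z in [('stage',435,270,100),('tape',431,356,12),('twL',486,377,5),('twR',537,377,5),('gauge',511,279,38),('loupe',582,385,40),('thimL',432,320,50),('thimR',447,320,50),('thimside',490,283,60),('dropper',240,297,104),('railfront over case',340,200,0),('edge',430,383,0),('blackthing',518,240,30)]:
    print(n,onz(f,u/1.4286,v/1.4286,z)[:2])
E
```

```text
case [439.3  323.58   0.04] [[-0.45156244388476807, 3.7573446090325717], [-0.03572862905073748, 4.02732671874665], [-0.23691064111977767, 3.493868734929549], [-0.6597536386717593, 3.333205622959042], [0.8776809272054322, -6.476042139596018], [0.4224957858536982, -7.441366799973849]]
rest [ 481.97 -185.22    1.57] [[-0.01085639868972521, -0.5029953128388627], [-0.11745451027599074, 0.12501718295081332], [-0.071736422683216, 0.3610987571856583], [0.19695528643245552, -0.0008393864412710172]]
rim px [[32.80523291682954, 345.40087612898515], [335.728909557707, 370.90867146259], [354.61740197969675, 183.71613131924434], [57.14158778881938, 158.90150442897223], [186.82663183989447, 387.2019966191553]]
stage [545.48 110.42]
tape [378.94  96.6 ]
twL [349.55 -25.27]
twR [ 362.95 -133.22]
gauge [562.12 -54.75]
loupe [ 353.96 -220.53]
thimL [449.92 103.92]
thimR [453.79  72.56]
thimside [542.13  -8.61]
dropper [439.44 497.25]
railfront over case [709.03 343.19]
edge [322.67  91.83]
blackthing [654.02 -63.08]
```

Run:
```python
from h import *
f=load('top0'); np.set_printoptions(suppress=True,precision=2)
A=lambda x,y:(190+x/5-.4,165+y/5-.4)
X=[[-28,35,58],[-28,-46,58],[28,35,58],[28,-46,58]]
uv=np.array([A(137,290),A(270,300),A(147,200),A(283,212)])
p,r=fit(f,X,uv,[450,320,0]); print('case',p,r.tolist())
pts=[[-57,90,64],[-57,-90,64],[57,-90,64],[57,90,64],[-71,0,40],[-57,90,0],[-57,-90,0]]
P=lambda X:((proj(f,w(p,X))-[190,165])*5).tolist()
print(P(pts))
for a in (1.9,1.7,1.5): print(a,P([[59.5-120*np.cos(a),s*92,64+120*np.sin(a)] for s in (1,-1)]))
```

```text
case [450.5  324.22   0.03] [[-0.10093169751320374, 0.03125074240946901], [0.25733950753092927, 0.3744131852901944], [0.1605849850415666, -0.16176360636251275], [-0.31827792661619014, -0.2504700902847219]]
[[34.651803726222994, 326.24917780099565], [336.91967116762214, 352.58096904590855], [356.3112019904105, 166.09235015419685], [59.45581418049301, 140.48169380262408], [188.2437556399455, 368.6879432497352], [55.01863426039989, 343.30341004646186], [343.718664922566, 368.4803431671807]]
1.9 [[27.339016564673813, 18.556947492963474], [355.6157868679364, 46.7158491906477]]
1.7 [[19.832989705464286, 55.86215855557185], [350.80372984128815, 84.3067296466755]]
1.5 [[13.833982946447634, 97.15640984679837], [346.33064362453155, 125.79119806413232]]
```

```bash
cat >> h.py <<'E'
def yaw():
    q=ctrl.state()['tool_rot']; return 2*np.arctan2(q[2],q[1])
def plan(tgt,yw=None):
    "print tool-axis shift (units of 40mm) at current yaw, and roll (units of 6 deg); shifts are before rolling"
    s=ctrl.state(); d=np.array(tgt,float)-s['tcp_pos']; a=yaw()
    c,sn=np.cos(a),np.sin(a); tx,ty,tz=d[0]*c+d[1]*sn,d[0]*sn-d[1]*c,-d[2]
    r=0 if yw is None else -np.degrees((yw-a+np.pi)%(2*np.pi)-np.pi)/6
    print('yaw',round(a,4),'pos',np.round(s['tcp_pos'],1),'units',np.round(np.array([tx,ty,tz])/40,3),'roll',round(r,2),'t',round(s['time_s'],2),'F',np.round(s['contact_force'],1),'gap',round(s['finger_gap'],1))
E
python3 -c "
from h import *
plan([482,-185,190],3.1416)"
```

```text
yaw 0.4578 pos [ 253.9 -515.2  230.5] units [ 8.764 -4.886  1.012] roll -25.63 t 0.1 F [-0.1 -0.1 -0.1] gap 85.4
```

Request:
servo_tool --deltas '[[[0,0.73,-0.407,0,0],[0,0.73,-0.407,0,0],[0,0.73,-0.407,0,0],[0,0.73,-0.407,0,0],[0,0.73,-0.407,0,0],[0,0.73,-0.407,0,0],[0,0.73,-0.407,0,0],[0,0.73,-0.407,0,0],[0,0.73,-0.407,0,0],[0,0.73,-0.407,0,0],[0,0.73,-0.407,0,0],[0,0.73,-0.407,0,0]]]'

```text
time_s: 1.3
tcp_pos: [482.4, -184.3, 230.9]
tool_rot: [-0.0, 0.974, 0.227, -0.0]
contact_force: [-0.5, 0.7, 0.6]
finger_gap: 85.4
gripper_force: 0.0
```

Request:
servo_tool --deltas '[[[0,0,0,0.1,-1],[0,0,0,0.1,-1],[0,0,0,0.1,-1],[0,0,0,0.1,-1],[0,0,0,0.1,-1],[0,0,0,0.1,-1],[0,0,0,0.1,-1],[0,0,0,0.1,-1],[0,0,0,0.1,-1],[0,0,0,0.1,-1],[0,0,0,0,-1],[0,0,0,0,-1]]]'

```text
time_s: 2.5
tcp_pos: [481.6, -185.4, 190.6]
tool_rot: [-0.001, 0.653, 0.757, -0.0]
contact_force: [0.2, 0.8, 0.6]
finger_gap: 85.4
gripper_force: 0.0
```

Request:
servo_tool --deltas '[[[0,0,0,0,-1],[0,0,0,0,-1],[0,0,0,0,-1],[0,0,0,0,-1],[0,0,0,0,-1],[0,0,0,0,-1],[0,0,0,0,-1],[0,0,0,0,-1],[0,0,0,0,-1],[0,0,0,0,-1],[0,0,0,0,-1],[0,0,0,0,-1]]]'

```text
time_s: 3.7
tcp_pos: [481.7, -185.5, 190.8]
tool_rot: [-0.001, 0.083, 0.997, 0.0]
contact_force: [-0.6, 0.3, -0.5]
finger_gap: 85.4
gripper_force: 0.0
```

Run:
```python
from h import *
plan([482,-185,190],3.1416)
f=grab('wrist','w1'); q=[482,-185.2,1.57]
print(np.round(-np.array(f['R']).T@f['t']))
print(np.round(proj(f,w(q,[[28,-80,8],[-28,-80,8],[-28,80,8],[28,80,8],[0,42,34],[0,-38,34]]))).tolist())
```

```text
yaw 2.9754 pos [ 481.7 -185.5  190.8] units [-0.006  0.014  0.02 ] roll -1.59 t 3.7 F [-0.6  0.3 -0.5] gap 85.4
[ 403. -173.  334.]
[[320.0, 252.0], [271.0, 259.0], [242.0, 112.0], [299.0, 102.0], [276.0, 150.0], [290.0, 229.0]]
```

View pics/w1.png

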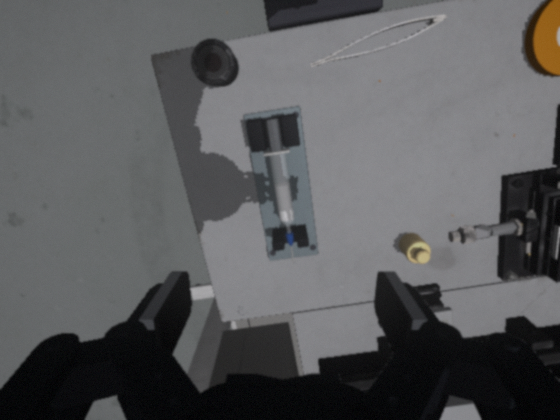

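The wrist view shows the rest plate with corners at (243,114), (300,106), (317,253) and (266,260), and the flange at (277,153), near the prediction. I'll refit with the wrist data.

Run:
```python
from h import *
np.set_printoptions(suppress=True,precision=2)
f=load('w1')
im=cv2.imread('pics/w1.png').astype(int)
p,r=fit(f,[[-28,80,8],[28,80,8],[28,-80,8],[-28,-80,8]],np.array([[243,114],[300,106],[317,253],[266,260.]]),[482,-185,1.57]); print(p,r.tolist())
print(proj(f,w(p,[[0,43,34],[0,-38,34]])))
# barrel mid columns at rows 160..205
for v in range(165,215,8): 
    row=im[v,255:310].min(1); print(v,row.tolist()[8:48])
plan([482,-185,28],p[2]+np.pi/2)
```

```text
[ 483.88 -187.05    1.54] [[-0.2824889346360351, -0.7745810710460432], [-0.055091145423546095, -0.7753690581732258], [-0.51087821051118, 1.5340928200072028], [0.9047675345412358, 0.5094740477396726]]
[[275.98 150.93]
 [287.15 231.62]]
165 [99, 99, 92, 74, 60, 58, 60, 66, 76, 87, 96, 102, 105, 108, 111, 111, 114, 114, 119, 130, 135, 134, 124, 115, 108, 103, 106, 103, 104, 105, 106, 104, 107, 107, 106, 105, 108, 108, 104, 108]
173 [80, 92, 97, 90, 77, 63, 57, 60, 61, 72, 85, 94, 98, 103, 106, 109, 112, 112, 112, 119, 132, 134, 133, 127, 118, 106, 101, 103, 103, 105, 103, 106, 106, 108, 107, 106, 105, 104, 107, 107]
181 [58, 66, 74, 80, 81, 77, 68, 57, 58, 62, 73, 83, 91, 98, 104, 108, 111, 112, 113, 113, 115, 114, 110, 107, 101, 91, 73, 62, 62, 58, 59, 58, 56, 62, 79, 94, 104, 105, 105, 106]
189 [57, 56, 57, 54, 56, 59, 56, 56, 58, 59, 60, 72, 89, 105, 117, 126, 131, 137, 139, 139, 137, 138, 137, 136, 129, 117, 100, 84, 62, 60, 58, 57, 60, 64, 74, 93, 102, 104, 104, 106]
197 [58, 56, 59, 62, 63, 63, 61, 59, 59, 57, 59, 61, 67, 83, 103, 113, 123, 130, 136, 137, 138, 139, 139, 136, 134, 131, 122, 108, 86, 71, 63, 61, 65, 73, 95, 100, 103, 104, 105, 106]
205 [97, 101, 98, 101, 101, 103, 100, 101, 102, 93, 77, 63, 60, 65, 80, 96, 113, 122, 131, 136, 138, 139, 141, 141, 140, 137, 133, 126, 116, 108, 106, 103, 104, 103, 104, 103, 105, 105, 105, 105]
213 [102, 104, 100, 102, 102, 104, 106, 105, 101, 98, 91, 83, 75, 69, 66, 78, 103, 129, 148, 162, 170, 179, 178, 168, 151, 142, 142, 152, 154, 142, 122, 108, 102, 103, 103, 103, 106, 105, 104, 102]
yaw 2.978 pos [ 481.8 -185.5  190.9] units [-0.    0.01  4.07] roll -1.24 t 3.75 F [ 0.4 -0.2  0.7] gap 85.1
```

Request:
servo_tool --deltas '[[[0,-0.03,0,0.8,-0.7],[0,0,0,0.8,-0.7],[0,0,0,0.8,0],[0,0,0,0.8,0],[0,0,0,0.5,0],[0,0,0,0.25,0],[0,0,0,0.12,0],[0,0,0,0,0]]]'

```text
time_s: 4.55
tcp_pos: [483.4, -186.0, 28.6]
tool_rot: [-0.0, 0.012, 1.0, -0.0]
contact_force: [0.1, 0.1, 0.7]
finger_gap: 85.5
gripper_force: 0.0
```

Request:
servo_tool --deltas '[[[1,0,0,0,0],[1,0,0,0,0],[1,0,0,0,0],[1,0,0,0,0],[1,0,0,0,0],[1,0,0,0,0],[1,0,0,0,0],[1,0,0,0,0]]]'

```text
time_s: 5.35
tcp_pos: [483.7, -186.1, 29.0]
tool_rot: [0.0, 0.012, 1.0, -0.0]
contact_force: [-0.3, 1.4, 5.9]
finger_gap: 13.1
gripper_force: 58.8
```

Request:
servo_tool --deltas '[[[1,0,0,-0.2,0],[1,0,0,-0.3,0],[1,0,0,-0.5,0],[1,0,0,-0.6,0],[1,0,0,-0.6,0],[1,0,0,-0.4,0],[1,0,0,0,0]]]'

```text
time_s: 6.05
tcp_pos: [485.3, -186.9, 135.7]
tool_rot: [0.003, 0.012, 1.0, -0.001]
contact_force: [-0.4, 0.1, 0.5]
finger_gap: 13.1
gripper_force: 58.8
```

Run:
```python
from h import *
plan([450,-60,125],np.pi/2)
grab('scene','s1'); f=grab('wrist','w2')
a=cv2.imread('pics/s1.png')[200:340,300:460]; b=cv2.imread('pics/w2.png')
cv2.imwrite('pics/v2.png',np.hstack([cv2.resize(a,(457,400),interpolation=cv2.INTER_CUBIC),cv2.resize(b[100:380,160:400],(343,400))]))
```

```text
yaw 3.1178 pos [ 485.3 -186.9  135.7] units [0.957 3.151 0.266] roll 14.77 t 6.05 F [-0.4  0.1  0.5] gap 13.1
```

View pics/v2.png

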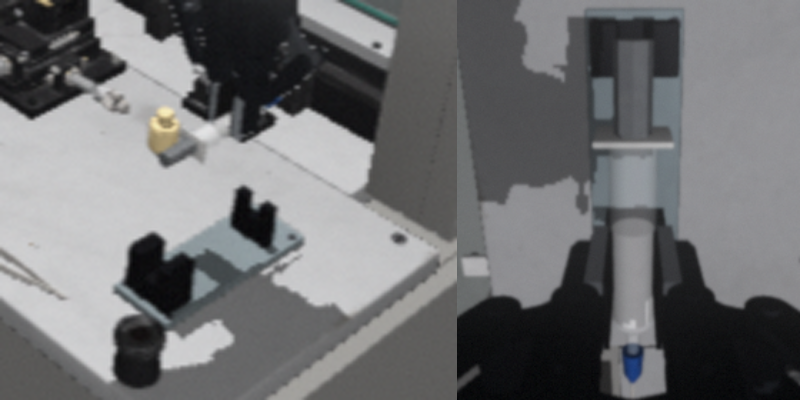

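The syringe is held level by its barrel and is clear of the rest. Next I carry it to the free bench area and turn it there.

Request:
servo_tool --deltas '[[[1,0.12,0.394,0,0],[1,0.12,0.394,0,0],[1,0.12,0.394,0,0],[1,0.12,0.394,0,0],[1,0.12,0.394,0,0],[1,0.12,0.394,0,0],[1,0.12,0.394,0,0],[1,0.12,0.394,0,0],[1,0,0,0.15,1],[1,0,0,0.15,1],[1,0,0,0.15,1],[1,0,0,0.15,1]]]'

```text
time_s: 7.35
tcp_pos: [447.8, -58.2, 108.4]
tool_rot: [0.0, 0.222, 0.975, -0.0]
contact_force: [0.1, 0.2, -0.6]
finger_gap: 12.5
gripper_force: 58.8
```

Request:
servo_tool --deltas '[[[1,0,0,0.2,1],[1,0,0,0.2,1],[1,0,0,0.2,1],[1,0,0,0.2,1],[1,0,0,0.2,1],[1,0,0,0.2,1],[1,0,0,0.1,1],[1,0,0,0,1],[1,0,0,0,1],[1,0,0,0,1],[1,0,0,0,0.77],[1,0,0,0,0]]]'

```text
time_s: 8.55
tcp_pos: [447.9, -58.3, 56.6]
tool_rot: [0.0, 0.707, 0.707, 0.0]
contact_force: [0.1, -0.8, -0.4]
finger_gap: 12.9
gripper_force: 58.8
```

Run:
```python
from h import *
plan([450,-60,10],np.pi/2)
```

```text
yaw 1.5715 pos [447.9 -58.3  56.6] units [-0.042  0.052  1.165] roll 0.01 t 8.55 F [ 0.1 -0.8 -0.4] gap 12.9
```

Request:
servo_tool --deltas '[[[1,0,0,0.4,0],[1,0,0,0.35,0],[1,0,0,0.2,0],[1,0,0,0.1,0],[1,0,0,0,0],[1,0,0,0,0]]]'

```text
time_s: 9.15
tcp_pos: [448.3, -59.0, 14.9]
tool_rot: [0.0, 0.707, 0.707, 0.0]
contact_force: [0.9, -0.0, -0.7]
finger_gap: 13.3
gripper_force: 58.8
```

Request:
servo_tool --deltas '[[[1,0,0,0.05,0],[1,0,0,0.05,0],[1,0,0,0,0]]]'

```text
time_s: 9.45
tcp_pos: [447.9, -59.0, 10.4]
tool_rot: [0.0, 0.707, 0.707, -0.0]
contact_force: [0.0, -1.6, -1.2]
finger_gap: 13.5
gripper_force: 58.8
```

Request:
servo_tool --deltas '[[[1,0,0,0.05,0],[1,0,0,0.05,0],[1,0,0,0,0]]]'

```text
time_s: 9.75
tcp_pos: [447.7, -58.9, 6.2]
tool_rot: [-0.0, 0.707, 0.707, -0.0]
contact_force: [0.8, 0.3, -0.0]
finger_gap: 13.2
gripper_force: 58.8
```

Request:
servo_tool --deltas '[[[1,0,0,0.04,0],[1,0,0,0,0],[1,0,0,0,0]]]'

```text
time_s: 10.05
tcp_pos: [448.0, -59.0, 4.9]
tool_rot: [0.0, 0.707, 0.707, 0.0]
contact_force: [0.2, -0.6, -0.4]
finger_gap: 13.2
gripper_force: 58.9
```

Run:
```python
from h import *
plan([450,-60,10],np.pi/2)
```

```text
yaw 1.571 pos [448.  -59.    4.9] units [-0.026  0.05  -0.126] roll 0.0 t 10.05 F [ 0.2 -0.6 -0.4] gap 13.2
```

Request:
servo_tool --deltas '[[[1,0,0,0.04,0],[1,0,0,0,0],[0.5,0,0,0,0],[0.5,0,0,0,0],[0.5,0,0,0,0],[0.5,0,0,0,0],[0.5,0,0,-0.1,0],[0.5,0,0,-0.6,0],[0.5,0,0,-0.9,0],[0.5,0,0,-0.9,0],[0.5,0,0,-0.9,0],[0.5,0,0,0,0]]]'

```text
time_s: 11.25
tcp_pos: [451.6, -59.9, 144.4]
tool_rot: [0.004, 0.707, 0.707, 0.002]
contact_force: [1.2, 0.3, 0.3]
finger_gap: 42.7
gripper_force: 0.0
```

Run:
```python
from h import *
plan([448,-1,130],np.pi/2)
f=grab('wrist','w3'); print(proj(f,[[448,-1,10],[448,-17,10],[448,-59,10]]))
cv2.imwrite('pics/v3.png',cv2.imread('pics/w3.png')[60:360,80:480])
```

```text
yaw 1.5711 pos [451.6 -59.9 144.4] units [ 1.473 -0.09   0.359] roll 0.0 t 11.25 F [1.2 0.3 0.3] gap 42.7
[[276.8787615  130.65149121]
 [276.9657911  149.84899502]
 [277.183258   197.13256742]]
```

View pics/v3.png

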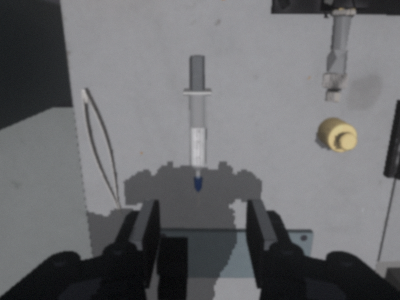

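The syringe lies flat on the bench, with its plunger centred near full-image (276,132) and its flange at (277,152), within 1 mm of the prediction. Now I'll regrasp the plunger.

Request:
servo_tool --deltas '[[[0.5,0.5,0,0,0],[0.5,0.5,0,0,0],[0.5,0.45,0,0.5,0],[0.5,0,0,0.7,0],[0.5,0,0,0.7,0],[0.5,0,0,0.5,0],[0.5,0,0,0.3,0],[0.5,0,0,0.2,0],[0.5,0,0,0,0],[0.5,0,0,0,0]]]'

```text
time_s: 12.3
tcp_pos: [447.8, -1.0, 23.3]
tool_rot: [-0.0, 0.707, 0.707, -0.0]
contact_force: [-0.5, 1.0, 0.1]
finger_gap: 42.4
gripper_force: 0.0
```

Run:
```python
from h import *
plan([448,-2,4],np.pi/2)
```

```text
yaw 1.5709 pos [447.8  -1.   23.3] units [-0.025  0.005  0.482] roll 0.0 t 12.3 F [-0.5  1.   0.1] gap 42.4
```

Request:
servo_tool --deltas '[[[0.5,-0.02,0,0.3,0],[0.5,0,0,0.17,0],[0.5,0,0,0,0],[1,0,0,0,0],[1,0,0,0,0],[1,0,0,0,0],[1,0,0,0,0],[1,0,0,0,0],[1,0,0,0,0]]]'

```text
time_s: 13.2
tcp_pos: [448.4, -1.7, 5.0]
tool_rot: [0.0, 0.707, 0.707, 0.0]
contact_force: [-1.4, -0.6, 6.3]
finger_gap: 9.5
gripper_force: 58.9
```

Request:
servo_tool --deltas '[[[1,0,0,-0.2,0],[1,0,0,-0.6,0],[1,0,0,-0.9,0],[1,0,0,-0.9,0],[1,0,0,-0.9,0],[1,0,0,-0.9,0],[1,0,0,-0.3,0],[1,0,0,0,0]]]'

```text
time_s: 14.0
tcp_pos: [449.6, -2.0, 194.9]
tool_rot: [0.002, 0.707, 0.707, 0.001]
contact_force: [0.7, 0.0, -1.1]
finger_gap: 9.4
gripper_force: 58.7
```

Run:
```python
from h import *
p=[450.5,324.2,0.03]; g=w(p,[[0,56,0]])[0]; print(g)
plan([448,g[1],190],p[2]+np.pi/2)
f=grab('wrist','w4'); print(proj(f,w(p,[[-28,35,58],[-28,-46,58],[28,35,58],[28,-46,58]])).round())
```

```text
[448.82025199 380.17480189   0.        ]
yaw 1.571 pos [449.6  -2.  194.9] units [ 9.555 -0.038  0.124] roll -0.28 t 14.0 F [ 0.7  0.  -1.1] gap 9.4
[[ 235. -382.]
 [ 243. -213.]
 [ 329. -385.]
 [ 328. -215.]]
```

Request:
servo_tool --deltas '[[[1,0.4,0,0,0],[1,0.75,0,0,0],[1,0.75,0,0,0],[1,0.75,0,0,0],[1,0.75,0,0,0],[1,0.75,0,0,0],[1,0.75,0,0,0],[1,0.75,0,0,0],[1,0.6,0,0,0],[1,0.35,0,0,0],[1,0,0,0,-0.28],[1,0,0,0,0]]]'

```text
time_s: 15.25
tcp_pos: [447.3, 261.5, 191.6]
tool_rot: [-0.0, 0.696, 0.718, -0.001]
contact_force: [-0.3, 0.3, -0.1]
finger_gap: 9.3
gripper_force: 58.7
```

Run:
```python
from h import *
p=[450.5,324.2,0.03]; g=w(p,[[0,56,0]])[0]
plan([g[0],g[1],190],p[2]+np.pi/2)
f=grab('wrist','w5'); print(proj(f,w(p,[[-28,35,58],[-28,-46,58],[28,35,58],[28,-46,58],[-71,0,40],[-57,90,64],[-57,-90,64],[57,-90,64],[57,90,64]])).round().tolist())
cv2.imwrite('pics/v5.png',cv2.resize(cv2.imread('pics/w5.png'),(800,600),interpolation=cv2.INTER_CUBIC))
```

```text
yaw 1.6011 pos [447.3 261.5 191.6] units [2.965 0.127 0.039] roll 0.0 t 15.25 F [-0.3  0.3 -0.1] gap 9.3
[[254.0, 81.0], [257.0, 180.0], [324.0, 82.0], [321.0, 180.0], [209.0, 125.0], [212.0, 1.0], [225.0, 229.0], [352.0, 230.0], [368.0, 1.0]]
```

View pics/v5.png

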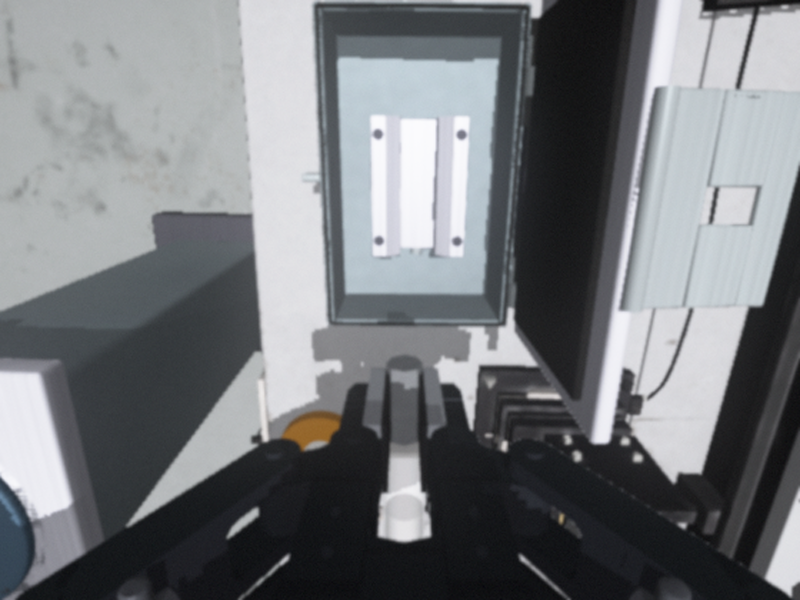

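The wrist view clearly shows the block (800-px corners (371,115), (470,116), (465,257), (372,255)), the rim (317,4)–(506,324), the staple tip at (304,178), and the hasp folded back behind the lid. I'll refit the case and the lid.

Run:
```python
from h import *
np.set_printoptions(suppress=True,precision=2)
f=load('w5'); k=.7
X=[[-28,35,58],[28,35,58],[-28,-46,58],[28,-46,58],[-57,90,64],[57,90,64],[-57,-90,64],[57,-90,64],[-71,0,40]]
uv=k*np.array([[371,115],[470,116],[372,255],[465,257],[317,4],[530,5],[329,324],[506,324],[304,178.]])
p,r=fit(f,X,uv,[450,324,.03]); print(p,r.tolist())
p2,r=fit(f,X[:4],uv[:4],[450,324,.03]); print(p2,r.tolist())
# lid & hasp: front edge inner corner right end (590,440) outer (612,442); hasp free end corners (765,305),(800,92), hinge(625,308),(655,88)
for a in (1.5,1.6,1.7,1.8,1.9):
    L=lambda d,y,n:[59.5-d*np.cos(a)+n*np.sin(a),y,64+d*np.sin(a)+n*np.cos(a)]
    hd=lambda b:[L(122+50*np.sin(b),y,6-50*np.cos(b)) for y in (-35,35)]
    print(a,(proj(f,w(p,[L(120,-92,0),L(120,-92,8)]))/k).tolist(),[(proj(f,w(p,hd(b)))/k).round().tolist() for b in (3.14,2.8,2.4)])
g=w(p,[[0,56,0]])[0]; print(g); plan([g[0],g[1],190],p[2]+np.pi/2)
```

```text
[454.45 324.55   0.02] [[-0.07496777641142671, 0.4594783989463451], [0.4960505801979025, 0.28820132204100446], [0.6223183623452542, 1.4143764043454325], [-0.7148300487383494, 0.46196603925793056], [-3.4226459413105204, -2.654355105869615], [2.743831004627964, -2.0969886433206], [-1.0984333481244448, 2.088918986648679], [1.1221718703898773, 2.9433278379705428], [0.4263883832454951, -0.20995457606551327]]
[454.36 325.06   0.02] [[-0.14621662735004293, -0.25977516702639036], [0.46529780114616415, -0.364767128016382], [0.4763440266684711, 0.8130118125065451], [-0.8256207650395027, -0.0840229679029676]]
1.5 [[557.3861559299162, 446.9951645484879], [578.394300047224, 447.94098187618306]] [[[746.0, 315.0], [801.0, 89.0]], [[770.0, 333.0], [837.0, 82.0]], [[774.0, 356.0], [852.0, 71.0]]]
1.6 [[588.4024181203287, 447.4584813552778], [608.6433049507244, 447.1202697176132]] [[[769.0, 310.0], [826.0, 93.0]], [[802.0, 327.0], [871.0, 85.0]], [[818.0, 350.0], [901.0, 75.0]]]
1.7 [[617.9580140179646, 446.00689766249684], [636.8591433712855, 444.4187669862691]] [[[787.0, 304.0], [844.0, 96.0]], [[825.0, 321.0], [895.0, 89.0]], [[852.0, 342.0], [937.0, 80.0]]]
1.8 [[645.230275414186, 442.72067139723845], [662.3068558433653, 439.9749044908674]] [[[800.0, 298.0], [855.0, 99.0]], [[842.0, 313.0], [910.0, 94.0]], [[877.0, 333.0], [961.0, 85.0]]]
1.9 [[669.5424121668325, 437.7631201593993], [684.427042126292, 433.9987597666159]] [[[807.0, 291.0], [860.0, 102.0]], [[851.0, 305.0], [916.0, 98.0]], [[893.0, 324.0], [974.0, 90.0]]]
[453.1  380.53   0.  ]
yaw 1.5997 pos [447.5 261.2 191.8] units [2.98 0.23 0.05] roll 0.04 t 15.3 F [ 0.2 -0.9 -0.3] gap 9.3
```

Request:
servo_tool --deltas '[[[1,0.3,0.05,0,0.08],[1,0.6,0.05,0,0],[1,0.6,0.05,0,0],[1,0.6,0,0,0],[1,0.5,0,0,0],[1,0.38,0,0,0],[1,0,0,0.5,0],[1,0,0,0.5,0],[1,0,0,0.5,0],[1,0,0,0,0],[1,0,0,0,0]]]'

```text
time_s: 16.4
tcp_pos: [451.2, 381.3, 132.6]
tool_rot: [-0.0, 0.7, 0.714, -0.0]
contact_force: [0.2, -0.3, -0.1]
finger_gap: 9.0
gripper_force: 58.7
```

Run:
```python
from h import *
plan([453.3,380.8,70],1.591)
```

```text
yaw 1.5913 pos [451.2 381.3 132.6] units [-0.013  0.053  1.564] roll 0.0 t 16.4 F [ 0.2 -0.3 -0.1] gap 9.0
```

Request:
servo_tool --deltas '[[[1,0,0.045,0.5,0],[1,0,0,0.5,0],[1,0,0,0.4,0],[1,0,0,0.2,0],[1,0,0,0.2,0],[1,0,0,0,0],[1,0,0,0,0]]]'

```text
time_s: 17.1
tcp_pos: [453.6, 381.9, 61.2]
tool_rot: [0.0, 0.7, 0.714, 0.001]
contact_force: [-0.0, 0.7, -0.3]
finger_gap: 9.4
gripper_force: 58.7
```

Request:
servo_tool --deltas '[[[1,0,0,0.15,0],[1,0,0,0.15,0],[1,0,0,0.1,0],[1,0,0,0,0],[1,0,0,0,0]]]'

```text
time_s: 17.6
tcp_pos: [452.9, 381.5, 44.2]
tool_rot: [-0.0, 0.7, 0.715, -0.0]
contact_force: [-0.7, 0.2, 0.2]
finger_gap: 9.5
gripper_force: 58.7
```

Run:
```python
from h import *
plan([453.3,380.8,33],1.591); print(ctrl.state()['ft_torque'])
f=grab('wrist','w6')
cv2.imwrite('pics/v6.png',cv2.resize(cv2.imread('pics/w6.png')[100:,80:480],(800,640))[:600])
```

```text
yaw 1.5919 pos [452.9 381.5  44.2] units [-0.017  0.01   0.281] roll 0.01 t 17.6 F [-0.7  0.2  0.2] gap 9.5
[ 0.02743793 -0.01523856  0.02997868]
```

View pics/v6.png

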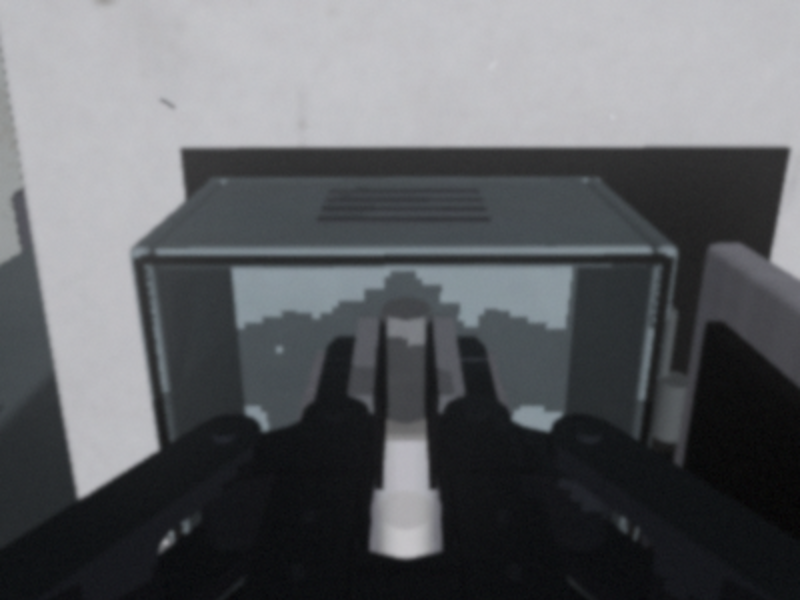

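The plunger hangs centred in the bay (at 405, with the bay walls at 147 and 668). No contact so far, so I'll keep lowering.

Request:
servo_tool --deltas '[[[1,-0.015,0,0.08,0],[1,0,0,0.08,0],[1,0,0,0.06,0],[1,0,0,0,0],[1,0,0,0,0]]]'

```text
time_s: 18.15
tcp_pos: [453.0, 380.9, 35.6]
tool_rot: [0.0, 0.7, 0.715, -0.0]
contact_force: [-0.8, -0.7, -0.5]
finger_gap: 9.4
gripper_force: 58.7
```

Request:
servo_tool --deltas '[[[1,0,0,0.04,0],[1,0,0,0,0],[1,0,0,0,0]]]'

```text
time_s: 18.45
tcp_pos: [453.2, 381.2, 34.3]
tool_rot: [0.0, 0.7, 0.715, 0.0]
contact_force: [-0.6, -0.4, 1.6]
finger_gap: 9.2
gripper_force: 58.8
```

Request:
servo_tool --deltas '[[[0.7,0,0,0,0],[0.55,0,0,0,0],[0.55,0,0,0,0],[0.55,0,0,0,0],[0.55,0,0,-0.1,0],[0.55,0,0,-0.5,0],[0.55,0,0,-0.9,0],[0.55,0,0,-0.9,0],[0.55,0,0,-0.9,0],[0.55,0,0,-0.9,0],[0.9,0,0,-0.6,0],[1,0,0,0,0]]]'

```text
time_s: 19.65
tcp_pos: [455.4, 382.4, 231.0]
tool_rot: [0.001, 0.7, 0.714, 0.004]
contact_force: [0.5, -0.7, -0.7]
finger_gap: 10.0
gripper_force: 0.0
```

```bash
cat >> h.py <<'E'
CASE=[454.4,324.8,0.02]
def pc(c,dy=0): # plan to a case-frame TCP point, tool yaw kept
    plan(w(CASE,[c])[0],CASE[2]+np.pi/2)
E
python3 - <<'E'
from h import *
pc([110,62,215])
f=grab('wrist','w7')
cv2.imwrite('pics/v7.png',cv2.resize(cv2.imread('pics/w7.png'),(800,600)))
E
```

```text
yaw 1.5918 pos [455.4 382.4 231. ] units [0.107 2.696 0.401] roll 0.01 t 19.65 F [ 0.5 -0.7 -0.7] gap 10.0
```

Run:
```python
from h import *
f=load('w7')
print((proj(f,w(CASE,[[0,70,38],[0,42,40],[-12,42,40],[12,42,40],[0,30,46],[0,-40,46]]))).round().tolist())
a=cv2.imread('pics/w7.png')
im=a[:,:,:].astype(int).mean(2)
b=cv2.imread('pics/w5.png')
u,v=map(int,proj(f,w(CASE,[[0,42,40]]))[0])
cv2.imwrite('pics/v7.png',cv2.resize(a[max(0,v-110):v+110,max(0,u-140):u+140],(800,628))[:600])
```

```text
[[279.0, 173.0], [279.0, 199.0], [268.0, 199.0], [290.0, 199.0], [279.0, 211.0], [279.0, 269.0]]
```

View pics/v7.png

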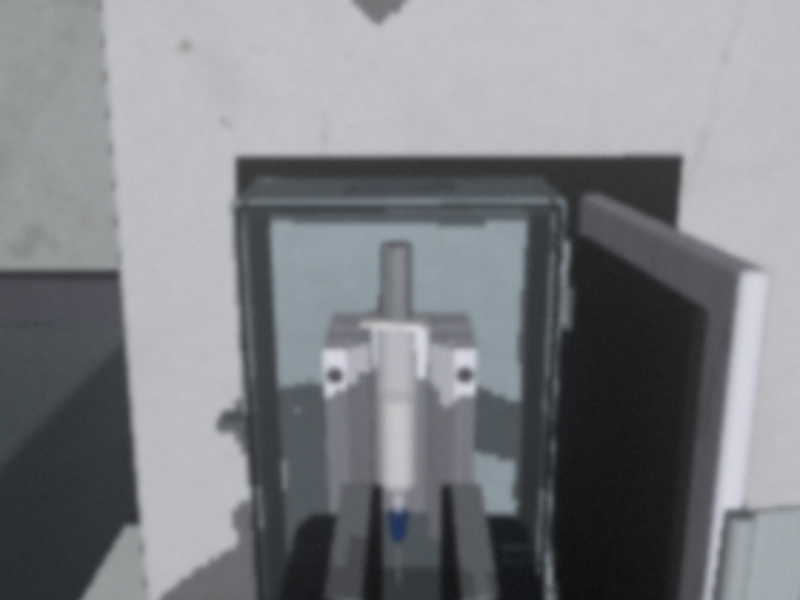

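The syringe is seated, with the barrel in the groove, the flange just outside the block's left end, and the plunger in the bay. Next I shut the lid from behind, left of the hasp.

Request:
servo_tool --deltas '[[[1,0.1,0.45,0,0],[1,0,0.6,0,0],[1,0,0.6,0,0],[1,0,0.6,0,0],[1,0,0.45,0,0],[1,0,0,0.5,0],[1,0,0,0.7,0],[1,0,0,0.5,0],[1,0,0,0.3,0],[1,0,0,0,0]]]'

```text
time_s: 20.7
tcp_pos: [559.1, 386.1, 142.7]
tool_rot: [-0.001, 0.7, 0.715, -0.003]
contact_force: [-0.2, -0.2, -0.0]
finger_gap: -0.4
gripper_force: 0.0
```

Run:
```python
from h import *
pc([20,62,150])
```

```text
yaw 1.5919 pos [559.1 386.1 142.7] units [ 0.071 -2.146 -0.184] roll 0.01 t 20.7 F [-0.2 -0.2 -0. ] gap -0.4
```

Request:
servo_tool --deltas '[[[1,0,-0.2,-0.15,0],[1,0,-0.3,0,0],[1,0,-0.3,0,0],[1,0,-0.3,0,0],[1,0,-0.3,0,0],[1,0,-0.3,0,0],[1,0,-0.3,0,0],[1,0,-0.15,0,0],[1,0,0,0,0]]]'

```text
time_s: 21.6
tcp_pos: [474.7, 386.0, 153.7]
tool_rot: [0.0, 0.699, 0.715, 0.001]
contact_force: [-0.5, -0.3, 0.1]
finger_gap: 0.3
gripper_force: 0.0
```

Run:
```python
from h import *
pc([0,62,150])
```

```text
yaw 1.5928 pos [474.7 386.  153.7] units [ 0.031 -0.537  0.093] roll 0.02 t 21.6 F [-0.5 -0.3  0.1] gap 0.3
```

Request:
servo_tool --deltas '[[[1,0,-0.2,0,0],[1,0,0,-0.4,0],[1,0,0,-0.8,0],[1,0,0,-0.7,0],[1,-0.35,0,0,0],[1,-0.35,0,0,0],[1,-0.35,0,0,0],[1,0,0,0,0],[1,0,0,0,0],[1,0,0,0,0],[1,0,0,0,0],[1,0,0,0,0]]]'

```text
time_s: 22.8
tcp_pos: [467.8, 343.7, 227.9]
tool_rot: [-0.0, 0.699, 0.715, -0.0]
contact_force: [0.1, -0.6, -0.5]
finger_gap: -0.0
gripper_force: 0.0
```

Run:
```python
from h import *
pc([-20,21,110])
f=grab('wrist','w8')
```

```text
yaw 1.5924 pos [467.8 343.7 227.9] units [ 0.062 -0.844  2.946] roll 0.02 t 22.8 F [ 0.1 -0.6 -0.5] gap -0.0
```

Request:
servo_tool --deltas '[[[1,0.05,-0.4,0,0],[1,0,-0.4,0,0],[1,0,0,0,0],[1,0,0,0,0],[1,0,0,0,0],[1,0,0,0,0],[1,0,0,0,0],[1,0,0,0,0],[1,0,0,0,0],[1,0,0,0,0],[1,0,0,0,0],[1,0,0,0,0]]]'

```text
time_s: 24.05
tcp_pos: [435.8, 344.6, 228.1]
tool_rot: [0.0, 0.7, 0.715, -0.0]
contact_force: [-0.6, -0.2, 0.1]
finger_gap: 0.1
gripper_force: 0.0
```

Run:
```python
from h import *
pc([-20,21,100])
f=grab('wrist','w9'); a=cv2.imread('pics/w9.png').astype(int).mean(2)
np.set_printoptions(linewidth=250)
print('lid corners',proj(f,w(CASE,[[-60.5,92,74],[59.5,92,74]])).round().tolist(),'hasp top/foot',proj(f,w(CASE,[[-62.5,35,120],[-62.5,-35,120],[-62.5,35,72],[-62.5,-35,72]])).round().tolist())
g=a[60:340:10,120:480:8].astype(int)
print('cols',list(range(120,480,8)))
for i,r in enumerate(g): print(60+10*i,' '.join(f'{x:3d}' for x in r))
```

```text
yaw 1.592 pos [435.8 344.6 228.1] units [ 0.021 -0.046  3.202] roll 0.01 t 24.05 F [-0.6 -0.2  0.1] gap 0.1
lid corners [[235.0, 114.0], [370.0, 115.0]] hasp top/foot [[228.0, 190.0], [232.0, 267.0], [236.0, 177.0], [239.0, 245.0]]
cols [120, 128, 136, 144, 152, 160, 168, 176, 184, 192, 200, 208, 216, 224, 232, 240, 248, 256, 264, 272, 280, 288, 296, 304, 312, 320, 328, 336, 344, 352, 360, 368, 376, 384, 392, 400, 408, 416, 424, 432, 440, 448, 456, 464, 472]
60 135 136 135 136 138 138 136 135 138 157 176 173 174 172 172 176 175 175 177 177 178 178 176 177 178 174 179 176 178 177 179 177 177 175 176 178 173 175 174 173 173 173 171 147  30
70 136 136 138 136 137 139 138 139 138 158 174 172 175 171 169 174 178 176 177 177 173 175 176 179 177 177 177 180 176 179 177 178 179 176 176 174 178 171 176 173 172 174 172 146  31
80 138 137 137 134 133 137 137 137 138 154 174 176 173 173 171 171 178 180 178 176 175 178 174 174 179 175 176 177 177 177 179 178 177 176 176 175 178 176 176 175 174 175 172 116  36
90 137 140 138 141 137 139 137 139 139 135 174 176 176 175 174 174 175 177 177 176 179 1
[... 3810 characters left out ...]
 139 140 139  89  96  93  94  93  65  22  21  58  32  84  31  26  27 170 170  64  59  60  92  98  95  98  95  99 103 142 140 136 165 157 168 169 168
310  41  39  39  39  41 102 138 139 139 138  41  26  27  92  93  82  20  24  20  19  21  20  18  26  24  24 167  54  82  29  32  40  47  49  47  46  47  49  39 136 167 152 166 164 168
320  38  40  36  38  47 137 141 133  24  23  30  34  22  19  19  15  19  18  17  17  19  18  21  17  20  22  19  24  24  26  39  25  27  47 141 138  40  41  44  49 167 166 165 165 165
330  38  38  36  38 137 112  21  21  21  22  21  18  19  18  19  16  18  17  11  16  20  14  14  15  18  19  18  19  20  29  24  22  24  28  25  29  44  53 126 145 149 163 164 162 164
```

Numerically the lid is shut: a uniform plate exactly where predicted, with the hasp strap upright at its front edge. Next I swing the hasp forward from behind.

Request:
servo_tool --deltas '[[[1,0.02,-0.04,0.5,0],[1,0,0,0.8,0],[1,0,0,0.8,0],[1,0,0,0.6,0],[1,0,0,0.3,0],[1,0,0,0.15,0],[1,0,0,0,0],[1,0,-0.2,0,0],[1,0,-0.2,0,0],[1,0,-0.2,0,0],[1,0,0,0,0]]]'

```text
time_s: 25.2
tcp_pos: [409.0, 344.9, 102.7]
tool_rot: [-0.0, 0.699, 0.715, 0.0]
contact_force: [-0.3, 0.0, -0.2]
finger_gap: -0.1
gripper_force: 0.0
```

Request:
servo_tool --deltas '[[[1,0,-0.2,0,0],[1,0,-0.2,0,0],[1,0,-0.2,0,0],[1,0,-0.2,0,0],[1,0,-0.2,0,0],[1,0,-0.2,0,0]]]'

```text
time_s: 25.8
tcp_pos: [361.5, 343.8, 102.1]
tool_rot: [0.0, 0.7, 0.715, -0.0]
contact_force: [1.2, 0.2, 0.5]
finger_gap: -0.1
gripper_force: 0.2
```

Run:
```python
from h import *
pc([-97,21,100])
```

```text
yaw 1.592 pos [361.5 343.8 102.1] units [ 0.003 -0.113  0.052] roll 0.01 t 25.8 F [1.2 0.2 0.5] gap -0.1
```

Request:
servo_tool --deltas '[[[1,0,-0.1,0.1,0],[1,0,0,0.2,0],[1,0,0,0.2,0],[1,0,0,0.2,0],[1,0,0,0.2,0],[1,0,0,0,0]]]'

```text
time_s: 26.4
tcp_pos: [357.6, 343.1, 64.5]
tool_rot: [-0.0, 0.7, 0.714, -0.001]
contact_force: [-0.4, 0.1, -0.4]
finger_gap: 0.0
gripper_force: 0.0
```

Request:
servo_tool --deltas '[[[1,0,0,0.2,0],[1,0,0,0.2,0],[1,0,0,0.2,0],[1,0,0,0.2,0],[1,0,0,0.1,0],[1,0,0,0,0],[1,0,0,0,0]]]'

```text
time_s: 27.1
tcp_pos: [358.2, 343.7, 30.0]
tool_rot: [0.0, 0.7, 0.715, -0.0]
contact_force: [-0.4, -0.5, -0.1]
finger_gap: -0.1
gripper_force: 0.0
```

Run:
```python
from h import *
pc([-97,21,30])
```

```text
yaw 1.5919 pos [358.2 343.7  30. ] units [ 0.005 -0.03  -0.001] roll 0.01 t 27.1 F [-0.4 -0.5 -0.1] gap -0.1
```

Request:
servo_tool --deltas '[[[1,0,0.1,0,0],[1,0,0.1,0,0],[1,0,0.08,0,0],[1,0,0,0,0]]]'

```text
time_s: 27.5
tcp_pos: [366.0, 344.0, 30.2]
tool_rot: [-0.003, 0.699, 0.715, -0.002]
contact_force: [-11.5, 0.3, 8.5]
finger_gap: 0.1
gripper_force: 6.8
```

Request:
servo_tool --deltas '[[[1,0,0.06,0,0],[1,0,0.06,0,0],[1,0,0,0,0]]]'

```text
time_s: 27.8
tcp_pos: [366.1, 344.0, 30.0]
tool_rot: [-0.006, 0.698, 0.716, -0.005]
contact_force: [-23.7, 2.1, 18.6]
finger_gap: -0.2
gripper_force: 13.9
```

Request:
servo_tool --deltas '[[[1,0,0.05,0,0],[1,0,0,0,0]]]'

```text
time_s: 28.0
tcp_pos: [366.1, 343.9, 29.9]
tool_rot: [-0.007, 0.698, 0.716, -0.006]
contact_force: [-29.1, 2.1, 22.5]
finger_gap: -0.3
gripper_force: 16.8
```

The push stalled with a (-x,+z) reaction. The flared finger linkage is meeting the lid edge rather than the hasp reaching its stop. I'll back off and turn the tool 90° so its narrow side faces the case.

Request:
servo_tool --deltas '[[[1,0,-0.3,0,0],[1,0,-0.4,0,0],[1,0,-0.25,0,0],[1,0,0,-0.5,-1],[1,0,0,-0.5,-1],[1,0,0,-0.3,-1],[1,0,0,0,-1],[1,0,0,0,-1],[1,0,0,0,-1],[1,0,0,0,-1],[1,0,0,0,-1],[1,0,0,0,-1]]]'

```text
time_s: 29.2
tcp_pos: [338.9, 343.5, 82.3]
tool_rot: [0.0, 0.297, 0.955, 0.0]
contact_force: [-0.0, -0.3, -0.4]
finger_gap: -0.3
gripper_force: 0.0
```

Request:
servo_tool --deltas '[[[1,0,0,0,-1],[1,0,0,0,-1],[1,0,0,0,-1],[1,0,0,0,-1],[1,0,0,0,-1],[1,0,0,0,-1],[1,0,0,0,0],[1,0,0,0,0]]]'

```text
time_s: 30.0
tcp_pos: [338.6, 343.4, 82.1]
tool_rot: [0.0, -0.009, 1.0, 0.0]
contact_force: [0.0, 0.6, -0.7]
finger_gap: -0.0
gripper_force: 0.0
```

```bash
cat >> h.py <<'E'
def pc2(c): plan(w(CASE,[c])[0],CASE[2]+np.pi)
E
python3 - <<'E'
from h import *
pc2([-112,23,32])
E
```

```text
yaw 3.1603 pos [338.6 343.4  82.1] units [-0.084  0.052  1.254] roll -0.01 t 30.0 F [ 0.   0.6 -0.7] gap -0.0
```

Request:
servo_tool --deltas '[[[1,0,0.05,0.4,0],[1,0,0,0.5,0],[1,0,0,0.35,0],[1,0,0,0,0],[1,-0.2,0,0,0],[1,-0.2,0,0,0],[1,-0.2,0,0,0],[1,0,0,0,0]]]'

```text
time_s: 30.8
tcp_pos: [364.7, 346.7, 33.0]
tool_rot: [0.001, -0.01, 1.0, 0.001]
contact_force: [-0.8, 0.4, -0.4]
finger_gap: 0.1
gripper_force: 0.0
```

Request:
servo_tool --deltas '[[[1,-0.1,0,0,0],[1,-0.1,0,0,0],[1,0,0,0,0]]]'

```text
time_s: 31.1
tcp_pos: [370.5, 346.0, 32.0]
tool_rot: [0.0, -0.01, 1.0, -0.0]
contact_force: [0.4, -0.7, -0.2]
finger_gap: 0.2
gripper_force: 0.0
```

Run:
```python
from h import *
pc2([-75,23,32])
```

```text
yaw 3.1624 pos [370.5 346.   32. ] units [-0.211  0.004  0.001] roll 0.01 t 31.1 F [ 0.4 -0.7 -0.2] gap 0.2
```

Request:
servo_tool --deltas '[[[1,-0.1,0,0,0],[1,-0.05,0,0,0],[1,0,0,0,0]]]'

```text
time_s: 31.4
tcp_pos: [375.4, 346.0, 31.8]
tool_rot: [-0.001, -0.011, 1.0, -0.0]
contact_force: [-2.9, -0.1, 0.1]
finger_gap: 0.1
gripper_force: 0.0
```

Request:
servo_tool --deltas '[[[1,-0.05,0,0,0],[1,0,0,0,0]]]'

```text
time_s: 31.6
tcp_pos: [375.5, 346.0, 31.7]
tool_rot: [-0.002, -0.011, 1.0, 0.0]
contact_force: [-7.8, 1.5, 4.4]
finger_gap: 0.2
gripper_force: 0.1
```

Request:
servo_tool --deltas '[[[1,-0.05,0,0,0],[1,0,0,0,0]]]'

```text
time_s: 31.8
tcp_pos: [375.6, 346.0, 31.7]
tool_rot: [-0.004, -0.011, 1.0, 0.0]
contact_force: [-13.1, 2.2, 8.9]
finger_gap: 0.1
gripper_force: 0.0
```

Request:
servo_tool --deltas '[[[1,0.3,0,0,0],[1,0.4,0,0,0],[1,0.4,0,-0.4,0],[1,0.2,0,-0.8,0],[1,0,0,-0.8,0],[1,0,0,-0.8,0],[1,0,0,0,0],[1,0,0,0,0]]]'

```text
time_s: 32.6
tcp_pos: [329.3, 345.8, 144.9]
tool_rot: [0.002, -0.011, 1.0, 0.001]
contact_force: [0.0, -0.9, -1.3]
finger_gap: -0.1
gripper_force: 0.0
```

Run:
```python
from h import *
pc2([-75,23,32])
f=grab('wrist','w10')
c=lambda b:[[-62.5-50*np.cos(b),y,70-50*np.sin(b)] for y in (35,-35)]
for b in (90,75,60,50): print(b,proj(f,w(CASE,c(np.radians(b)))).round().tolist())
u=proj(f,w(CASE,[[-62.5,35,70],[-62.5,-35,70],[-71,0,40]])).round(); print(u.tolist())
lo=u.min(0).astype(int)-[60,50]; lo=np.maximum(lo,0); print(lo)
a=cv2.imread('pics/w10.png')[lo[1]:lo[1]+150,lo[0]:lo[0]+200]
g=grab('scene','s10'); v=proj(g,w(CASE,[[-62.5,0,50]]))[0].astype(int); print(v)
b=cv2.imread('pics/s10.png')[v[1]-75:v[1]+75,v[0]-50:v[0]+50]
cv2.imwrite('pics/v10.png',np.hstack([cv2.resize(a,(530,400),interpolation=cv2.INTER_CUBIC),cv2.resize(b,(267,400),interpolation=cv2.INTER_CUBIC)]))
```

```text
yaw 3.1627 pos [329.3 345.8 144.9] units [-1.242 -0.014  2.822] roll 0.01 t 32.6 F [ 0.  -0.9 -1.3] gap -0.1
90 [[295.0, 266.0], [220.0, 266.0]]
75 [[296.0, 254.0], [219.0, 254.0]]
60 [[296.0, 244.0], [217.0, 244.0]]
50 [[297.0, 239.0], [216.0, 239.0]]
[[298.0, 296.0], [209.0, 296.0], [256.0, 268.0]]
[149 218]
[210 197]
```

View pics/v10.png

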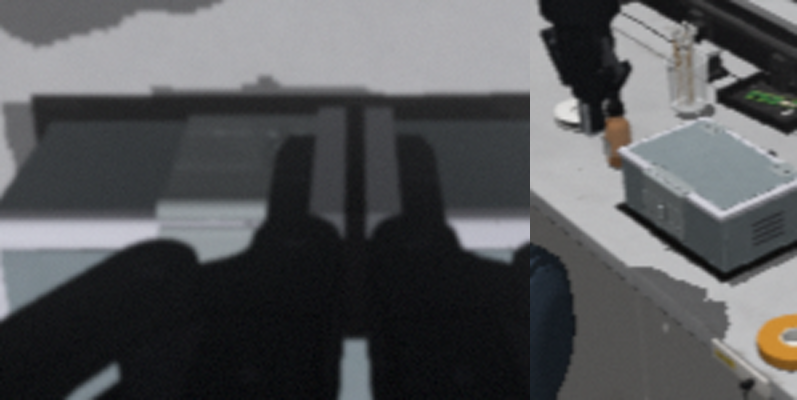

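The scene crop on the right shows the strap flat on the case front, with the staple showing through near (660,212). In the wrist crop the strap's lower edge is at about (190,115). I'll check the strap angle numerically.

Run:
```python
from h import *
f=load('w10'); a=cv2.imread('pics/w10.png').astype(int).mean(2).astype(int)
P=lambda X:proj(f,w(CASE,X)).round(1).tolist()
print('case bottom y-80,-20',P([[-57,-80,0],[-57,-20,0]]),'rim',P([[-60.5,-80,72],[-60.5,-80,64]]))
for y in (-20,):
  for b in (90,84,75): print(b,P([[-63-50*np.cos(np.radians(b)),y,70-50*np.sin(np.radians(b))]]))
rows=range(246,310)
for c in (175,195,225,235): print(c,[int(a[v,c]) for v in rows])
g=load('s10'); P2=lambda X:proj(g,w(CASE,X)).round(1).tolist()
print(P2([[-63.7,35,20],[-63.7,-35,20],[-71,0,40],[-63.7,35,70],[-63.7,-35,70]]), P2([[-62.5-50*.5,35,70-43],[-62.5-50*.5,-35,70-43]]))
b=cv2.imread('pics/s10.png').astype(int).mean(2).astype(int)
print(b[188:222,190:226])
```

```text
case bottom y-80,-20 [[179.2, 261.1], [239.3, 261.3]] rim [[150.9, 299.7], [154.7, 294.0]]
90 [[236.3, 265.4]]
84 [[236.0, 260.5]]
75 [[235.5, 253.6]]
175 [172, 173, 175, 173, 174, 170, 156, 116, 69, 47, 44, 43, 40, 38, 39, 38, 42, 48, 54, 58, 59, 61, 59, 57, 59, 57, 58, 60, 58, 57, 55, 58, 57, 59, 59, 58, 59, 58, 58, 60, 57, 58, 57, 56, 57, 58, 56, 54, 57, 58, 64, 75, 83, 102, 135, 166, 186, 197, 201, 201, 202, 202, 202, 198]
195 [172, 173, 174, 175, 174, 171, 157, 120, 75, 47, 40, 37, 37, 35, 37, 37, 37, 50, 56, 58, 59, 57, 57, 57, 58, 59, 57, 53, 55, 55, 56, 56, 56, 56, 56, 58, 59, 56, 55, 56, 58, 57, 51, 58, 57, 55, 55, 56, 55, 59, 66, 72, 84, 104, 132, 166, 187, 197, 199, 201, 202, 201, 199, 186]
225 [172, 172, 172, 172, 163, 137, 105, 74, 50, 37, 37, 36, 37, 38, 43, 55, 66, 70, 69, 70, 71, 71, 72, 67, 66, 67, 66, 66, 65, 66, 64, 68, 65, 68, 70, 69, 63, 65, 62, 65, 63, 63, 61, 62, 60, 63, 73, 93, 114, 135, 146, 152, 153, 146, 146, 155, 151, 142, 147, 153, 157, 153, 154, 152]
235 [172, 174, 171, 171, 164, 138, 104, 72, 49, 37, 36, 35, 37, 37, 44, 53, 65, 68, 68, 69, 70, 76, 72, 69, 67, 67, 66, 66, 66, 65, 65, 67, 66, 69, 72, 69, 65, 62, 62, 64, 64, 62, 62, 64, 61, 64, 72, 92, 113, 131, 146, 155, 154, 148, 147, 157, 151, 141, 147, 155, 155, 153, 151, 152]
[[203.7, 201.6], [218.2, 211.8], [208.2, 201.4], [202.4, 186.2], [217.2, 196.1]] [[196.4, 202.4], [210.9, 212.7]]
[[182 181 181 ... 141 138 139]
 [182 183 184 ... 141 141 141]
 [184 184 183 ... 141 143 143]
 ...
 [ 99 102 111 ...  12  18  34]
 [ 96  98  98 ...  19  14  14]
 [ 91  95  96 ...  54  27  14]]
```

Run:
```python
from h import *
f=load('w10')
R=lambda dx,dz,x,y,z:proj(f,w(CASE,[[x,y,z]])+[dx,0,dz])[0,1]
print('cam',-f['R'].T@f['t'])
for xl,zl in ((-60.5,74),(-60.5,72)):
    s=least_squares(lambda p:[R(*p,-57,-80,0)-262.8,R(*p,xl,-80,zl)-300.2],[0,0]).x
    print(s,[(b,round(R(*s,-63-50*np.cos(np.radians(b)),-20,70-50*np.sin(np.radians(b))),1)) for b in (90,85,80,75)],'hinge',R(*s,-63,-20,70),R(*s,-60.5,-20,74),'bottom z20 on face',R(*s,-60,-20,20))
```

```text
cam [248.694743   343.16186313 287.35307942]
[ 11.44268965 -18.40152679] [(90, np.float64(266.9)), (85, np.float64(263.1)), (80, np.float64(259.4)), (75, np.float64(255.9))] hinge 295.1990148903168 300.45288320184545 bottom z20 on face 269.60681787845897
[ 6.78127138 -9.463735  ] [(90, np.float64(267.1)), (85, np.float64(263.1)), (80, np.float64(259.3)), (75, np.float64(255.7))] hinge 296.4283739299186 301.897288222672 bottom z20 on face 269.8270101480207
```

The numbers put the strap about 0.13 rad short of flat. That fits the wider finger link bearing on the hasp's knuckle before the pads reached the strap. I'll push again with the tool lower, so that part bears on the strap itself.

Request:
servo_tool --deltas '[[[1,-0.1,0,0.5,0],[1,-0.2,0,0.8,0],[1,-0.2,0,0.8,0],[1,-0.1,0,0.7,0],[1,0,0,0.3,0],[1,0,0,0.12,0],[1,0,0,0,0],[1,-0.15,0,0,0],[1,-0.15,0,0,0],[1,0,0,0,0]]]'

```text
time_s: 33.7
tcp_pos: [366.4, 346.9, 16.5]
tool_rot: [0.002, -0.01, 1.0, 0.001]
contact_force: [0.4, -0.2, 0.2]
finger_gap: -0.1
gripper_force: 0.0
```

Run:
```python
from h import *
pc2([-78,23,15])
```

```text
yaw 3.1621 pos [366.4 346.9  16.5] units [-0.238 -0.022  0.038] roll 0.01 t 33.7 F [ 0.4 -0.2  0.2] gap -0.1
```

Request:
servo_tool --deltas '[[[1,-0.1,0,0,0],[1,-0.1,0,0,0],[1,0,0,0,0]]]'

```text
time_s: 34.0
tcp_pos: [373.1, 346.3, 15.5]
tool_rot: [0.0, -0.01, 1.0, 0.0]
contact_force: [-0.2, -0.3, 0.2]
finger_gap: 0.2
gripper_force: 0.0
```

Request:
servo_tool --deltas '[[[1,-0.05,0,0,0],[1,0,0,0,0]]]'

```text
time_s: 34.2
tcp_pos: [374.1, 346.0, 15.1]
tool_rot: [-0.0, -0.011, 1.0, -0.0]
contact_force: [-0.0, -0.1, 0.1]
finger_gap: -0.2
gripper_force: 0.0
```

Request:
servo_tool --deltas '[[[1,-0.05,0,0,0],[1,0,0,0,0]]]'

```text
time_s: 34.4
tcp_pos: [374.9, 345.7, 14.7]
tool_rot: [-0.001, -0.011, 1.0, -0.0]
contact_force: [-3.5, 0.1, -0.1]
finger_gap: 0.2
gripper_force: 0.0
```

Request:
servo_tool --deltas '[[[1,-0.05,0,0,0],[1,0,0,0,0]]]'

```text
time_s: 34.6
tcp_pos: [375.0, 345.4, 14.3]
tool_rot: [-0.003, -0.011, 1.0, -0.001]
contact_force: [-6.9, 0.4, -0.1]
finger_gap: -0.1
gripper_force: 0.0
```

Request:
servo_tool --deltas '[[[1,-0.06,0,0,0],[1,-0.06,0,0,0],[1,0,0,0,0]]]'

```text
time_s: 34.9
tcp_pos: [374.7, 344.3, 13.0]
tool_rot: [-0.008, -0.011, 1.0, -0.001]
contact_force: [-16.2, 1.3, 4.3]
finger_gap: 0.0
gripper_force: 0.0
```

Request:
servo_tool --deltas '[[[1,0.4,0,0,0],[1,0.4,0,0,0],[1,0.5,0,-0.8,0],[1,0.2,0,-0.8,0],[1,0,0,-0.8,0],[1,0,0,-0.8,0],[1,0,0,0,0],[1,0,0,0,0],[1,0,0,0,0]]]'

```text
time_s: 35.8
tcp_pos: [322.8, 344.6, 142.3]
tool_rot: [-0.0, -0.01, 1.0, -0.001]
contact_force: [0.2, -1.3, -0.8]
finger_gap: 0.0
gripper_force: 0.0
```

Run:
```python
from h import *
pc2([-125,-60,143])
f=grab('wrist','w11'); a=cv2.imread('pics/w11.png').astype(int).mean(2).astype(int)
P=lambda X:proj(f,w(CASE,X)).round(1).tolist()
print('bottom',P([[-57,-80,0]]),'lidtop',P([[-60.5,-80,74]]))
for b in (90,84,75): print(b,P([[-63-50*np.cos(np.radians(b)),-20,70-50*np.sin(np.radians(b))]]))
for c in (190,225,235): print(c,[int(a[v,c]) for v in range(240,310)])
```

```text
yaw 3.1626 pos [322.8 344.6 142.3] units [-0.154 -2.06  -0.017] roll 0.01 t 35.8 F [ 0.2 -1.3 -0.8] gap 0.0
bottom [[180.6, 268.8]] lidtop [[151.4, 310.7]]
90 [[237.8, 273.6]]
84 [[237.5, 268.8]]
75 [[237.0, 261.9]]
190 [177, 174, 175, 176, 175, 178, 176, 176, 176, 174, 176, 176, 174, 176, 174, 176, 174, 174, 173, 172, 159, 116, 68, 47, 38, 36, 36, 34, 34, 36, 39, 48, 57, 59, 59, 56, 59, 58, 56, 59, 59, 55, 54, 57, 59, 56, 56, 56, 54, 55, 55, 55, 56, 58, 55, 57, 57, 54, 56, 55, 55, 55, 54, 57, 55, 60, 71, 80, 92, 115]
225 [176, 178, 176, 176, 176, 175, 177, 174, 176, 173, 174, 174, 173, 174, 174, 175, 172, 171, 160, 136, 102, 71, 45, 37, 35, 34, 33, 35, 38, 35, 43, 55, 65, 66, 64, 65, 64, 64, 66, 64, 63, 64, 62, 62, 60, 63, 63, 63, 64, 66, 67, 65, 61, 61, 61, 61, 62, 63, 62, 62, 58, 63, 80, 101, 121, 137, 150, 153, 154, 147]
235 [174, 174, 173, 175, 173, 175, 177, 177, 174, 176, 176, 175, 176, 175, 175, 175, 175, 172, 163, 140, 108, 72, 46, 36, 35, 35, 35, 36, 37, 35, 41, 53, 64, 65, 65, 65, 66, 65, 66, 65, 64, 66, 62, 64, 63, 62, 64, 62, 67, 67, 66, 63, 63, 61, 59, 62, 59, 57, 60, 60, 59, 63, 80, 102, 122, 140, 151, 155, 152, 148]
```

Request:
servo_tool --deltas '[[[1,-0.3,0.02,0.6,0],[1,-0.3,0,0.8,0],[1,-0.25,0,0.8,0],[1,-0.1,0,0.3,0],[1,-0.1,0,0,0],[1,-0.1,0,0,0],[1,0,0,0,0],[1,0,0,0,0]]]'

```text
time_s: 36.65
tcp_pos: [369.9, 347.6, 44.7]
tool_rot: [0.001, -0.011, 1.0, 0.001]
contact_force: [-0.1, 0.6, 0.7]
finger_gap: -0.2
gripper_force: 0.0
```

Run:
```python
from h import *
pc2([-75,23,42])
```

```text
yaw 3.1628 pos [369.9 347.6  44.7] units [-0.226 -0.037  0.066] roll 0.01 t 36.65 F [-0.1  0.6  0.7] gap -0.2
```

Request:
servo_tool --deltas '[[[1,-0.1,-0.02,0.06,0],[1,-0.05,0,0,0],[1,0,0,0,0]]]'

```text
time_s: 36.95
tcp_pos: [375.4, 346.2, 41.1]
tool_rot: [0.0, -0.01, 1.0, 0.0]
contact_force: [0.5, -0.4, 0.5]
finger_gap: 0.1
gripper_force: 0.0
```

Request:
servo_tool --deltas '[[[1,-0.05,0,0,0],[1,0,0,0,0]]]'

```text
time_s: 37.15
tcp_pos: [376.4, 346.1, 40.7]
tool_rot: [-0.001, -0.011, 1.0, -0.0]
contact_force: [-3.1, -0.0, 0.8]
finger_gap: 0.1
gripper_force: 1.1
```

Request:
servo_tool --deltas '[[[1,-0.05,0,0,0],[1,0,0,0,0]]]'

```text
time_s: 37.35
tcp_pos: [376.5, 346.0, 40.5]
tool_rot: [-0.002, -0.011, 1.0, 0.0]
contact_force: [-6.9, 0.3, 5.3]
finger_gap: -0.1
gripper_force: 3.6
```

Request:
servo_tool --deltas '[[[1,-0.05,0,0,0],[1,0,0,0,0]]]'

```text
time_s: 37.55
tcp_pos: [376.5, 346.0, 40.3]
tool_rot: [-0.004, -0.011, 1.0, 0.0]
contact_force: [-12.5, 1.2, 7.3]
finger_gap: 0.0
gripper_force: 5.8
```

The stop points at three heights lie on one plane about 0.07 rad from vertical, so the strap is close to flat. I'll press lightly on the lid to confirm that it is fully seated; the contact height also measures it.

Request:
servo_tool --deltas '[[[1,0.3,0,0,0],[1,0.3,0,-0.5,0],[1,0.2,0,-0.9,0],[1,0,0,-0.5,0],[1,-0.5,0.4,0,0],[1,-0.8,0.5,0,0],[1,-0.6,0,0.1,0],[1,0,0,0.5,0],[1,0,0,0.2,0],[1,0,0,0,0],[1,0,0,0,0]]]'

```text
time_s: 38.65
tcp_pos: [423.6, 382.9, 85.0]
tool_rot: [-0.0, -0.011, 1.0, -0.0]
contact_force: [-0.0, -0.7, -0.0]
finger_gap: -0.0
gripper_force: 0.0
```

Run:
```python
from h import *
pc2([-40,58,76])
f=grab('wrist','w12'); a=cv2.imread('pics/w12.png').astype(int).mean(2).astype(int)
P=lambda X:proj(f,w(CASE,X)).round(1).tolist()
print('bottom',P([[-57,-60,0],[-57,60,0]]),'lidtop',P([[-60.5,-60,74]]))
for b in (90,84): print(b,P([[-63-50*np.cos(np.radians(b)),y,70-50*np.sin(np.radians(b))] for y in (-20,20,35,-35)]))
```

```text
yaw 3.163 pos [423.6 382.9  85. ] units [ 0.259 -0.018  0.224] roll 0.01 t 38.65 F [-0.  -0.7 -0. ] gap -0.0
bottom [[120.9, 182.0], [285.5, 182.2]] lidtop [[50.4, 208.3]]
90 [[164.9, 180.0], [225.3, 180.1], [248.0, 180.1], [142.4, 180.0]]
84 [[163.9, 172.3], [224.8, 172.3], [247.7, 172.4], [141.2, 172.3]]
```

Request:
servo_tool --deltas '[[[1,0,0,0.1,0],[1,0,0,0.1,0],[1,0,0,0,0]]]'

```text
time_s: 39.0
tcp_pos: [423.8, 383.0, 76.5]
tool_rot: [-0.0, -0.011, 1.0, -0.0]
contact_force: [0.0, 0.5, 0.0]
finger_gap: 0.1
gripper_force: 0.0
```

Request:
servo_tool --deltas '[[[1,0,0,0.06,0],[1,0,0,0.06,0],[1,0,0,0,0]]]'

```text
time_s: 39.3
tcp_pos: [424.4, 383.3, 73.0]
tool_rot: [0.0, -0.011, 1.0, 0.0]
contact_force: [-1.2, -1.4, 7.5]
finger_gap: 0.3
gripper_force: 3.5
```

Run:
```python
from h import *
pc2([-40,58,72])
f=grab('wrist','w13'); a=cv2.imread('pics/w13.png').astype(int).mean(2).astype(int)
P=lambda X:proj(f,w(CASE,X)).round(1).tolist()
print('bottom',P([[-57,-60,0],[-57,60,0]]),'lidtop',P([[-60.5,-60,74]]))
for b in (90,84,78): print(b,P([[-63-50*np.cos(np.radians(b)),y,70-50*np.sin(np.radians(b))] for y in (-20,20,35,-35)]))
for c in (100,115,155,165,180,190,212,222,232): print(c,[int(a[v,c]) for v in range(155,205)])
```

```text
yaw 3.1628 pos [424.4 383.3  73. ] units [ 0.279 -0.027  0.025] roll 0.01 t 39.3 F [-1.2 -1.4  7.5] gap 0.3
bottom [[111.7, 184.7], [285.0, 184.9]] lidtop [[31.8, 214.5]]
90 [[157.4, 182.9], [221.2, 183.0], [245.2, 183.0], [133.6, 182.9]]
84 [[156.2, 174.8], [220.7, 174.8], [244.9, 174.8], [132.2, 174.8]]
78 [[154.7, 166.8], [219.9, 166.8], [244.5, 166.8], [130.4, 166.8]]
100 [94, 90, 91, 88, 93, 91, 92, 93, 92, 91, 91, 91, 91, 91, 90, 88, 77, 51, 34, 26, 26, 24, 25, 28, 26, 26, 23, 26, 25, 24, 29, 42, 47, 52, 47, 48, 48, 48, 48, 50, 48, 50, 51, 53, 56, 59, 65, 72, 77, 79]
115 [95, 92, 91, 92, 92, 93, 95, 93, 92, 93, 92, 90, 92, 94, 91, 88, 75, 53, 34, 25, 26, 25, 27, 24, 25, 25, 26, 26, 25, 23, 33, 42, 47, 52, 51, 57, 58, 59, 64, 61, 59, 55, 57, 55, 58, 61, 66, 69, 75, 79]
155 [95, 96, 97, 95, 94, 95, 96, 95, 95, 94, 93, 93, 93, 93, 93, 86, 70, 48, 32, 30, 29, 27, 27, 30, 38, 48, 57, 59, 61, 60, 61, 61, 60, 56, 58, 60, 59, 61, 65, 63, 59, 58, 57, 58, 59, 63, 67, 75, 77, 79]
165 [96, 94, 94, 95, 95, 92, 94, 94, 93, 94, 96, 94, 95, 94, 94, 87, 72, 46, 34, 30, 31, 30, 29, 32, 36, 45, 5
[... 460 characters left out ...]
, 67, 63, 62, 61, 61, 59, 60, 64, 67, 75, 80, 81]
212 [170, 171, 170, 170, 168, 160, 141, 113, 99, 98, 101, 98, 97, 98, 95, 90, 72, 52, 39, 36, 37, 37, 35, 35, 43, 51, 60, 63, 63, 62, 61, 63, 63, 62, 61, 63, 62, 65, 68, 66, 62, 59, 59, 61, 61, 64, 70, 76, 79, 82]
222 [171, 168, 170, 169, 168, 166, 154, 132, 111, 102, 101, 100, 99, 99, 96, 90, 73, 52, 40, 38, 36, 37, 36, 36, 45, 52, 61, 64, 63, 62, 62, 63, 61, 63, 64, 63, 63, 70, 67, 64, 61, 59, 60, 59, 61, 64, 71, 76, 78, 83]
232 [169, 170, 169, 171, 172, 171, 169, 172, 169, 162, 140, 114, 106, 101, 100, 92, 73, 53, 40, 38, 36, 37, 38, 37, 43, 51, 62, 64, 66, 64, 66, 64, 66, 63, 63, 64, 66, 67, 69, 66, 62, 61, 59, 60, 61, 64, 68, 72, 75, 75]
```

The lid bottoms out at about 73 mm, so it is fully shut. The strap edge is at row 180, which is within about 0.05 rad of flat, and the staple tip shows through the slot out to row 173. The hasp is on. Next I feel for the lever from above, on its left side.

Request:
servo_tool --deltas '[[[1,0,0,-0.5,0],[1,0,0,-0.9,0],[1,-0.4,-0.15,0,0],[1,-0.6,-0.15,0,0],[1,-0.6,-0.15,0,0],[1,-0.6,-0.15,0,0],[1,-0.5,-0.15,0,0],[1,-0.35,-0.12,0,0],[1,0,0,0.6,0],[1,0,0,0.6,0],[1,0,0,0,0],[1,0,0,0,0]]]'

```text
time_s: 40.55
tcp_pos: [546.5, 350.4, 79.4]
tool_rot: [-0.001, -0.01, 1.0, -0.001]
contact_force: [0.5, -0.7, 0.1]
finger_gap: -0.0
gripper_force: 0.0
```

Run:
```python
from h import *
pc2([92,22,55])
```

```text
yaw 3.1625 pos [546.5 350.4  79.4] units [ 0.014 -0.045  0.61 ] roll 0.01 t 40.55 F [ 0.5 -0.7  0.1] gap -0.0
```

Request:
servo_tool --deltas '[[[1,0,-0.04,0.3,0],[1,0,0,0.3,0],[1,0,0,0.1,0],[1,0,0,0,0],[1,0,0,0,0]]]'

```text
time_s: 41.05
tcp_pos: [546.9, 349.4, 52.1]
tool_rot: [-0.0, -0.011, 1.0, -0.0]
contact_force: [-0.2, 0.6, 0.1]
finger_gap: 0.5
gripper_force: 0.0
```

Request:
servo_tool --deltas '[[[1,0,0,0.06,0],[1,0,0,0.05,0],[1,0,0,0,0]]]'

```text
time_s: 41.35
tcp_pos: [546.9, 349.3, 47.5]
tool_rot: [-0.0, -0.011, 1.0, -0.0]
contact_force: [-0.5, -0.1, -0.3]
finger_gap: 0.1
gripper_force: 0.0
```

Request:
servo_tool --deltas '[[[1,0,0,0.05,0],[1,0,0,0,0]]]'

```text
time_s: 41.55
tcp_pos: [547.2, 349.5, 46.0]
tool_rot: [0.0, -0.011, 1.0, 0.0]
contact_force: [0.2, -0.5, 1.4]
finger_gap: -0.4
gripper_force: 0.7
```

Request:
servo_tool --deltas '[[[1,0,0,0.05,0],[1,0,0,0,0]]]'

```text
time_s: 41.75
tcp_pos: [547.4, 349.6, 45.4]
tool_rot: [0.001, -0.011, 1.0, 0.0]
contact_force: [-2.7, -1.0, 9.7]
finger_gap: -0.2
gripper_force: 4.7
```

Request:
servo_tool --deltas '[[[1,0,0,0.04,0],[1,0,0,0,0]]]'

```text
time_s: 41.95
tcp_pos: [547.5, 349.6, 45.0]
tool_rot: [0.001, -0.011, 1.0, 0.0]
contact_force: [-4.8, -3.0, 16.6]
finger_gap: 0.0
gripper_force: 7.9
```

Contact at z ≈ 45.5 on the left side is the lever's top, so it points left. I'll confirm that the right side is empty.

Request:
servo_tool --deltas '[[[1,0,0,-0.4,0],[1,0,0,-0.4,0],[1,0,-0.4,0,0],[1,0,-0.45,0,0],[1,0,-0.35,0,0],[1,0,0,0,0],[1,0,0,0.3,0],[1,0,0,0.25,0],[1,0,0,0.1,0],[1,0,0,0.05,0],[1,0,0,0,0]]]'

```text
time_s: 43.05
tcp_pos: [547.5, 301.6, 45.4]
tool_rot: [-0.0, -0.011, 1.0, -0.0]
contact_force: [0.9, -0.5, 0.8]
finger_gap: -0.2
gripper_force: 0.0
```

Request:
servo_tool --deltas '[[[1,0,0,0.06,0],[1,0,0,0.06,0],[1,0,0,0,0]]]'

```text
time_s: 43.35
tcp_pos: [547.9, 301.4, 41.1]
tool_rot: [-0.0, -0.011, 1.0, -0.0]
contact_force: [0.6, 0.0, 0.7]
finger_gap: 0.1
gripper_force: 0.0
```

Request:
servo_tool --deltas '[[[1,0,0,0.06,0],[1,0,0,0.06,0],[1,0,0,0,0]]]'

```text
time_s: 43.65
tcp_pos: [547.7, 301.2, 36.1]
tool_rot: [-0.0, -0.011, 1.0, -0.0]
contact_force: [-0.6, -0.4, 0.1]
finger_gap: 0.0
gripper_force: 0.0
```

Run:
```python
from h import *
pc2([92,-25,38])
```

```text
yaw 3.1627 pos [547.7 301.2  36.1] units [ 0.02   0.011 -0.049] roll 0.01 t 43.65 F [-0.6 -0.4  0.1] gap 0.0
```

The right side is empty down to z = 36, so the lever is left (on) and stays as it is. I'll retract and hand in.

Request:
servo_tool --deltas '[[[1,0,0,-0.4,0],[1,0,0,-0.8,0],[1,0,0,-0.9,0],[1,0,0,-0.9,0],[1,0,0,-0.9,0],[1,0,0,-0.5,0],[1,0,0,0,0],[1,0,0,0,0],[1,0,0,0,0]]]'

```text
time_s: 44.55
tcp_pos: [547.1, 301.0, 210.6]
tool_rot: [-0.001, -0.011, 1.0, -0.001]
contact_force: [0.1, -0.4, -0.7]
finger_gap: -0.1
gripper_force: 0.0
```

Run:
```python
from h import *
pc2([92,-25,210])
print(ctrl.close_job())
```

```text
yaw 3.1627 pos [547.1 301.  210.6] units [0.004 0.017 0.015] roll 0.01 t 44.55 F [ 0.1 -0.4 -0.7] gap -0.1
the job is handed in; nothing more can be done
None
```

The job is handed in at 44.6 s: the syringe is in the groove with its plunger in the bay, the lid is shut, and the hasp is down over the staple, about 0.05 rad short of flat by my estimate; the lever felt left (on), so I left it there.

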